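Seat the gold tama's carrier under the lips of the curing station

ROBOT

A 6-joint arm with a two-finger parallel gripper is mounted at the origin on the work surface. World frame = base frame: x ahead of the robot, y to its left, z up, the work surface at z = 0. Lengths are in mm, angles in rad, forces in N, time in s.
With the tool pointing down it reaches from about 350 to 850 mm from the base axis. Payload 8.1 kg.
Tool frame: the origin (TCP) lies midway between the tips of the shut fingers; the grasp point (between the pads) lies 19 mm behind it; z points along the fingers, x is the direction in which the jaws open and shut, and the axes are right-handed (so a half turn about z gives the same grasp; the last joint's range is limited). The gripper opens to 85 mm and grips with 20 to 120 N. Pads are 22 mm wide; open, the fingers measure 114 mm over their backs; the gripper's body (76 mm by 85 mm) begins 54 mm behind the grasp point. The pads swing forward as they close: fully open they stand 13 mm farther back than shut.
Start: joints at [-0.085, 0.13, 1.488, -0, 1.523, -0.085], TCP at [600.004, 0.022, 231.292] pointing down, gripper open.
Joint ranges: [-2.96, 2.96], [-0.89, 2.26], [0.02, 2.5], [-1.34, 4.48], [0, 2.73], [-2.66, 2.66]. Speed limits (rad/s): [2.39, 2.39, 2.79, 3.14, 3.14, 3.14].

INTERFACE

Orientations are given as [roll, pitch, yaw] about the fixed x, y, z axes, in that order (R = Rz(yaw) Ry(pitch) Rx(roll)).
In Python, from cell import arm gives the robot as it stands.
- The arm moves only by the tool arm_command, never from a script. Its arguments are lists of equal length, an entry for each row: "claw": the gripper's target within -1 to 1 (fully open at 1, half-way at 0, shut at -1); "linear": the shift along the tool's x, y, z in m, a list of three; "yaw": the turn about the tool's z in degrees. A call has 1 to 12 rows; each row shifts and turns the commanded pose from where the row before left it, along the tool's axes as they then stand; what a row does not reach is not made up. A row lasts 1/12 s, in which the tool goes at most 41.7 mm and 7.16 degrees, less where a joint would pass 70% of its speed; a pose out of reach is approached as far as the arm can. A call with a gripper value outside its range is refused whole. The fingers move at their own pace and stop on an object; the grip force is fixed at half the most. Time passes only in rows, so rows that do not move let the fingers close. It gives the time, the measured TCP pose, the force and the opening at its end, in the units of the state.
- arm.sense(): the state, without advancing time (a new reading comes with each control period).
- arm.camera(name): name is "scene" or "side" or "wrist"; returns a dict with "image" (420x560x3 uint8, red, green, blue), "range_z" (420x560 float32, mm along the optical axis (not along the pixel's ray), 0 where there is no reading), "mtx" (3x3 intrinsics, pixels), "camera_from_world" (4x4, takes a point from world to camera coordinates); the wrist camera has in their place "hand_eye" (4x4, takes a point from camera to tool coordinates, whose origin is the TCP and whose axes are the tool frame's). Camera axes: x right, y down, z forward; pixel columns grow to the right and rows downward; lengths in mm; the calibration is good to about 2 mm. The wrist camera is an equidistant fisheye: a pixel r from the principal point sees the ray r / f radians off the axis. A picture is of the moment at which its call begins: read the wrist's pose just before it.
- arm.hand_in(): hands the job in, once; it reports no verdict.
Trained networks look in the newest picture that a camera, given by its name, has taken for a name from the list of things; names that differ only in an ending like _2 or _b are one class to them, and where a whole thing is asked for, a point or a joint stands for the part that bears it (a point fixed in the world has none). Each returns a list of dicts, best first, with "p" (0 to 1); they miss things now and then, are a little off and sometimes report something else, mostly with a low value. They report only what shows in the picture. A call takes as long as a camera call. They do not tell look-alikes from the thing itself.
- arm.masks_of(query, camera): "pixels" (420x560 bool, what is visible of it) and "rect" ([centre column, centre row, width, height] in pixels, round what is visible of it).
The state is a dict: "time": time; "q": joint angles; "qvel": joint speeds; "joint_torque": joint torques, N m; "eef_pos": TCP position; "orientation": TCP orientation; "contact_force": force on the tool from outside, world axes, zero at the start; "ft_torque": the same for the moment, N m; "width": opening from 0.0 (shut) to 1.0 (fully open).
Only numpy, scipy, OpenCV 4.12 (cv2) and the standard library are available. Lean on these libraries where they do the work, as an engineer would, in place of code of your own. Each camera call takes 0.05 s, during which the arm holds its last target.

TASK

The gold tama on its walnut carrier has just been lacquered. Lift the carrier (its upright walnut handle is there to hold it by), set it on the aluminium plate of the curing station and slide it nose first under the brass lips until it is gently fully home against the stop and the brass spring latch has clicked into the notch of its foot; then let go. Do not touch the wet gold ball or the lamp, do not ram the stop, and leave the other things on the bench where they are.

Things in the scene. Friction and masses are not known exactly. Their poses are not given: they have to be found in the camera images.
- station: curing station, fixed. Origin at bench height under the middle of the pocket's mouth; x points into the pocket (the way to slide, away from the robot), y left, z up. Aluminium plate x -150..95, y +-62 mm, its top 12 mm above the bench, open above before the mouth. A dark latch housing (x -43..-17, y 49..61 mm, 30 mm high) stands beside the path
- pocket_end (a point): middle of the stop's face at the pocket's end, axes as the station. The pocket: station x 0..80 mm, between dark side walls at y +-27 mm, under two brass lips (underside 28, top 36 mm above the bench) with an open slot y +-14 mm between them for the carrier's stem
- stop: steel stop block (94 mm wide, top 36 mm above the bench) at the far end of the pocket, fixed to the station; its origin lies at the foot of its face, on the plate; do not press on it with more than about 40 N
- lamp: white lamp hood fixed over the pocket; origin and axes as the station: x -18..30, y +-145, z 135..180 mm, on two 14 mm posts at x 10, y +-133 mm. The handle ends at x -32 mm, just before the hood's near edge, and there a vertical gripper's body would hit the hood: lean the tool back towards the open side 25 to 40 degrees, fingers pointing down and into the pocket
- latch (a joint): brass spring latch left (+y) of the path: 0 m when sprung fully out, up to 0.007 m pushed back (2 N to start, 4 N at 4 mm). Its rounded nose, 10 mm thick at station x -30 mm, sticks out to y 21 mm; the passing foot pushes it back about 2 to 6 mm, and it springs to 0 in the notch from 4 mm short of home on: press on to the stop
- latch_nose (a point): tip of the brass latch's nose, about 20 mm above the bench, y 21 mm in the station frame when out; it moves with the latch
- carrier: loose walnut carrier, 0.15 to 0.22 kg with its ball, its tail weighted. Origin at the middle of its foot's underside; x to its round nose, y left, z up. Foot 130 x 50 x 12 mm, its nose a half circle; a notch 16 mm long, 7 mm deep in its left edge at x -45 mm. Home, its origin is at x 15, y 0, z 12 mm of the station, axes alike, with 2 mm play to each side and 4 mm upward
- handle (a point): grip point on the axis of the upright walnut handle, carrier x -47 mm, 58 mm above the foot's underside. The handle is 22 mm (x) by 14 mm (y) and reaches from 12 to 88 mm above the underside; pinch it across y, firmly (about 50 N): the weight hangs 30 mm ahead of it
- nose (a point): tip of the carrier's round nose, 65 mm ahead of its origin, 6 mm above the underside
- tama: gold ball, 60 mm across, wet lacquer, fixed on the carrier on a 16 mm stem; its origin is its centre, at carrier x 20 mm, 65 mm above the foot's underside. Must not be touched
- ken: walnut ken (handle of a kendama) lying on the bench, about 170 x 60 mm, 44 mm high; leave alone
- dish: white ceramic dish, 90 mm across, 28 mm high; leave alone
- scraper: steel scraper with wooden grip, about 180 mm long, 14 mm high, origin near its middle; leave alone
- jar: amber glass jar with steel cap, 60 mm across, 70 mm high; leave alone
- brush: brush lying on the bench, about 200 mm long; leave alone
- ringstand: wooden ring, 52 mm across, 18 mm high; leave alone
Things that resemble listed ones, but are neither listed nor needed, are in the scene too. What is shaped like the carrier but green or pink is not meant.

How it is judged (in metres and radians):
On the way:
1. the nose is under the lips, the foot flat on the plate, the latch pushed back by the foot (x of nose in the frame of station between 0.015 and 0.072 m and y of nose in the frame of station between -0.006 and 0.006 m and z of nose in the frame of station below 0.024 m and value of joint latch above 0.0015 m), for 0.05 s.
At the end, for the whole second after the job is handed in: the carrier's nose is within 2.5 mm of the stop and 4 mm of the pocket's middle line, its foot flat on the plate (2.5 mm, 0.04 rad) and in line with the pocket (0.06 rad), the latch sprung out into the notch (within 1.5 mm), the carrier released and at rest (x of nose in the frame of station above 0.0775 m and y of nose in the frame of station between -0.004 and 0.004 m and z of nose in the frame of station below 0.0205 m and angle between the x axis of carrier and the x axis of station, either way round below 0.06 rad and angle between carrier's own z axis and vertical below 0.04 rad and value of joint latch below 0.0015 m and linear speed of carrier below 0.01 m/s); the robot touches nothing.
It fails at once if the wet gold ball is touched (contact force between anything else and tama above 0.5 N).
It fails at once if the lamp is touched (contact force between anything else and lamp above 1 N).
It fails at once if the stop is rammed (over 45 N) (contact force between carrier and stop above 45 N).
It fails at once if a bystander is moved more than 2 cm (distance of any of ken, dish, scraper, jar, brush, ringstand from where it was at the start of the episode above 0.02 m).
It also fails if it takes over 69 s, if anything falls off the work surface, if the arm or the gripper's body presses on something with over 40 N, if the wrist force passes 120 N, or if a joint passes its speed limit or range.

## Working session

There is one attempt and no reset: what is moved stays moved. The work goes in short steps, Python scripts to look and compute and a tool call to move; the robot and the scene stay as the last step left them, time stands still between calls to the robot, and variables do not carry over. Pictures are saved under pics/ and viewed, and the job is handed in when it is done.

Besides the shell and the picture viewer there is one more tool, called after ">>>" as a command line: name --pt "numbers of a row" for each row, then --argument value for the rest. arm_command: Moves the arm, as the interface text tells. Its arguments: {"type":"object","properties":{"claw":{"type":"array"},"linear":{"type":"array"},"yaw":{"type":"array"}},"required":["claw","linear","yaw"]}

```bash
ls; mkdir -p pics; cat > h.py <<'E'
import numpy as np, cv2
from cell import arm
from scipy.spatial.transform import Rotation as R
def shot(n,fn):
    s=arm.sense(); c=arm.camera(n); cv2.imwrite('pics/'+fn,c['image'][:,:,::-1]); np.savez('pics/'+fn[:-4]+'.npz',pos=s['eef_pos'],ori=s['orientation'],**c); return s,c
E
python3 - <<'E'
from h import *
for n in ['scene','side','wrist']:
    s,c=shot(n,n+'1.png'); print(n,c['mtx'].tolist())
print(s); print(c['hand_eye'])
E
```

```text
pics
scene [[385.6169190103995, 0.0, 284.160699288044], [0.0, 385.6169190103995, 210.90192169673838], [0.0, 0.0, 1.0]]
side [[528.6247392454835, 0.0, 265.6334113916586], [0.0, 528.6247392454835, 205.2377419708225], [0.0, 0.0, 1.0]]
wrist [[325.19226210127806, 0.0, 276.2449703793162], [0.0, 325.19226210127806, 206.82559084563644], [0.0, 0.0, 1.0]]
{'time': 0.1, 'q': array([-8.53767804e-02,  1.31098545e-01,  1.48919209e+00,  1.66143147e-05,
        1.52303029e+00, -8.53661826e-02]), 'qvel': array([-0.00227931, -0.00137907, -0.00155476,  0.00016211, -0.00029042,
       -0.00185621]), 'joint_torque': array([ 1.52257860e-03, -5.70947063e+01, -5.01941299e+01, -1.80579236e-04,
        8.16394575e-03,  5.26326357e-05]), 'eef_pos': array([5.99485140e+02, 8.64143441e-02, 2.30329723e+02]), 'orientation': array([-3.14142876e+00,  1.72056634e-03, -1.12644551e-05]), 'contact_force': array([-0.85061375, -0.56172438, -0.49057494]), 'ft_torque': array([-0.00609512, -0.00152792,  0.02495693]), 'width': 1.0011257059781364}
[[ 9.99999944e-01 -1.01065757e-04 -3.17594281e-04  2.98259025e-01]
 [ 1.98981266e-04  9.45490397e-01  3.25649919e-01 -8.33259145e+01]
 [ 2.67370287e-04 -3.25649964e-01  9.45490365e-01 -1.41088995e+02]
 [ 0.00000000e+00  0.00000000e+00  0.00000000e+00  1.00000000e+00]]
```

View pics/scene1.png

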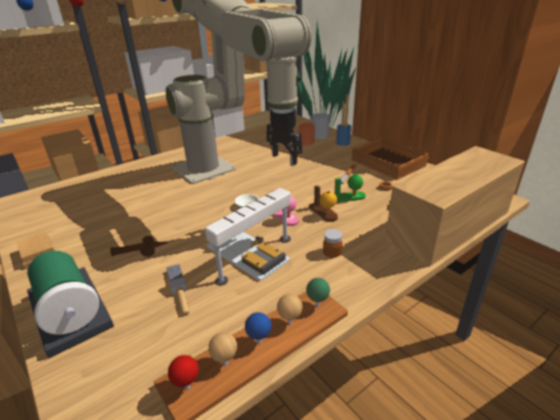

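View pics/side1.png

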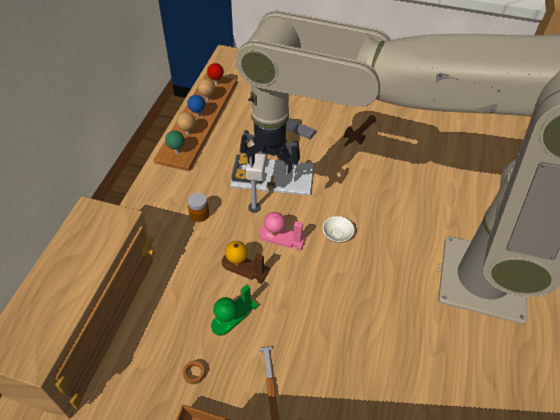

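View pics/wrist1.png

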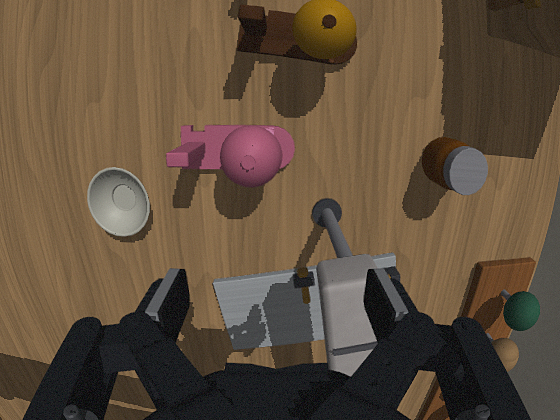

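```bash
cat >> h.py <<'E'
def cloud(n,fn):
    """world points HxWx3 of a saved picture"""
    d=np.load('pics/'+fn); K=d['mtx']; z=d['range_z'].astype(float); H,W=z.shape
    u,v=np.meshgrid(np.arange(W),np.arange(H))
    x=(u-K[0,2])/K[0,0]; y=(v-K[1,2])/K[1,1]
    if n=='wrist':
        th=np.hypot(x,y); k=np.where(th>1e-6,np.tan(th)/np.maximum(th,1e-9),1); x=x*k;y=y*k
    P=np.stack([x*z,y*z,z],-1)
    if n=='wrist':
        h=d['hand_eye']; P=P@h[:3,:3].T+h[:3,3]
        P=P@R.from_euler('xyz',d['ori']).as_matrix().T+d['pos']
    else:
        c=np.linalg.inv(d['camera_from_world']); P=P@c[:3,:3].T+c[:3,3]
    P[z<=0]=np.nan
    return P,d['image']
E
python3 - <<'E'
from h import *
np.set_printoptions(precision=1,suppress=True)
for n in ['scene','side','wrist']:
    P,im=cloud(n,n+'1.npz')
    pts={'wrist':[(250,15),(326,22),(300,55),(250,150),(120,200),(225,290),(240,345),(350,280),(455,170),(200,250)],'side':[(236,252),(262,262),(274,222),(238,180),(308,190),(340,230),(255,207)],'scene':[(328,200),(318,193),(265,255)]}[n]
    for u,v in pts: print(n,u,v,P[v,u],im[v,u])
    for q in ['carrier','handle','tama','station','stop','lamp','ken','dish','scraper','jar','brush','ringstand','latch']:
        for m in arm.masks_of(q,n):
            if m['p']>.3: print(n,q,round(m['p'],2),np.round(m['rect']),np.nanmedian(P[m['pixels']],0))
E
```

```text
scene 328 200 [657.7 139.7  76.3] [159 113  35]
scene 318 193 [584.4 160.6  64.8] [67 46 30]
scene 265 255 [ 700.9 -159.2   16.1] [106 106 104]
scene carrier 0.85 [324. 205.  28.  35.] [640.8 149.   31. ]
scene carrier 0.68 [286. 210.  25.  26.] [594.   26.1  15.1]
scene carrier 0.63 [350. 189.  32.  23.] [613.1 301.5  33.7]
scene handle 0.91 [349. 188.  33.  27.] [615.  299.5  33.5]
scene handle 0.87 [324. 204.  31.  35.] [640.4 150.2  30.7]
scene handle 0.78 [287. 211.  25.  33.] [594.5  25.7  15.5]
scene handle 0.73 [257. 242.   2.   9.] [ 637.7 -156.8   25.5]
scene tama 0.74 [360. 182.  16.  16.] [624.9 307.4  77.8]
scene tama 0.72 [330. 198.  16.  16.] [657.1 141.4  79. ]
scene tama 0.51 [292. 203.   5.  13.] [598.2  31.8  74.1]
scene station 0.89 [251. 237.  85.  97.] [ 692.6 -198.8   40.2]
scene stop 0.81 [275. 262.  23.  24.] [ 760.2 -170.6   32.2]
scene lamp 0.73 [248. 236.  87.  98.] [ 694.4 -211.   170.7]
scene ken 0.93 [141. 248.  60.  16.] [ 425.3 -436.8   30.4]
scene dish 0.72 [247. 201.  28.  14.] [382.  -19.9  20.7]
scene scraper 0.52 [347. 173.  16.  20.] [462.1 446.
[... 2558 characters left out ...]
9 [231. 158. 130.  60.] [564.9  34.8  77.9]
wrist handle 0.71 [305. 286.  14.  37.] [ 634.8 -147.3   24.4]
wrist handle 0.59 [296.  30. 119.  60.] [624.2 150.3  76.1]
wrist tama 0.81 [252. 156.  62.  62.] [576.8  33.5  85.8]
wrist tama 0.68 [326.  29.  62.  57.] [640.3 147.6  85.6]
wrist tama 0.62 [392. 274.  14.  17.] [ 750.4 -124.2   27.3]
wrist station 0.94 [308. 287. 188. 177.] [ 640.  -130.2   11.6]
wrist lamp 0.75 [348. 286.  65. 177.] [654.5 -56.1 177.4]
wrist dish 0.9 [118. 203.  64.  68.] [398.2 -33.5  14. ]
wrist jar 0.74 [453. 164.  67.  60.] [793.4  22.9  65.3]
wrist latch 0.62 [304. 285.  12.  35.] [ 634.7 -144.4   24.2]
wrist latch 0.48 [295.  32. 118.  62.] [624.4 150.2  75.2]
```

```bash
python3 - <<'E'
from h import *
np.set_printoptions(precision=1,suppress=True)
for n in ['scene','side']:
    P,im=cloud(n,n+'1.npz'); P=P.reshape(-1,3); P=P[~np.isnan(P[:,0])]
    for z in range(225,480,15):
        m=(abs(P[:,2]-z)<7.5)&(abs(P[:,0]-600)<130)&(abs(P[:,1])<120)
        if m.sum()>3: q=P[m]; print(n,z-231,m.sum(),np.percentile(q[:,:2],[2,98],axis=0).ravel())
P,im=cloud('wrist','wrist1.npz')
# plate edge points
I=im.astype(int)
m=(abs(P[...,2]-12)<5)&(P[...,1]<-60)&(I.max(-1)-I.min(-1)<14)&(P[...,0]<640)
q=P[m][:,:2].astype(np.float32); print(len(q), cv2.minAreaRect(q), cv2.boxPoints(cv2.minAreaRect(q)))
E
python3 -c "
import cv2
a=cv2.imread('pics/wrist1.png')[200:420,180:440]; cv2.imwrite('pics/w1c.png',cv2.resize(a,None,fx=3,fy=3)[:600])
a=cv2.imread('pics/side1.png')[100:290,200:400]; cv2.imwrite('pics/s1c.png',cv2.resize(a,None,fx=3,fy=3,interpolation=2)[:600])"
```

```text
scene 9 8 [551.9  -7.5 648.4  10.1]
scene 24 59 [549.6 -10.6 654.   12. ]
scene 39 68 [549.9 -10.9 658.7  11.9]
scene 54 65 [543.9 -11.6 667.9  12.4]
scene 69 114 [528.1 -14.4 673.2  12.7]
scene 84 153 [529.8 -16.8 671.   11.6]
scene 99 161 [533.4 -19.  669.2  11.6]
scene 114 168 [536.3 -15.  668.9  10.6]
scene 129 73 [591.4 -35.3 637.1  15. ]
scene 144 130 [589.2 -37.5 638.1  21.3]
scene 159 142 [580.9 -36.5 637.3  21.6]
scene 174 148 [579.2 -36.3 634.9  28.5]
scene 189 97 [586.8 -40.9 641.9  20.6]
scene 204 170 [584.8 -41.9 641.4  28.6]
scene 219 163 [580.8 -40.4 640.3  23.4]
scene 234 159 [583.8 -39.7 640.2  23.2]
side 24 55 [544.   -8.4 656.6  12.8]
side 39 54 [544.1  -7.8 656.2  13.2]
side 54 66 [532.1  -8.8 665.9  14.8]
side 69 207 [526.6 -11.1 669.8  16.2]
side 84 215 [528.8 -12.9 670.1  19.3]
side 99 226 [530.3  -3.1 667.3  21.5]
side 114 248 [531.8 -10.5 666.6  19.6]
side 129 74 [562.6  -3.5 629.6  38.4]
side 144 150 [563.2   4.3 630.8  39.3]
side 159 153 [563.    0.8 630.6  38.8]
side 174 166 [563.7   2.1 629.9  38.8]
side 189 117 [557.9  -1.4 634.5  44.5]
side 204 205 [558.5  -4.4 638.9  44.6]
side 219 183 [560.1   5.7 634.6  43.4]
side 234 189 [559.7  -0.1 630.4  43.7]
5720 ((507.3072509765625, -172.40072631835938), (164.78067016601562, 296.7343444824219), 73.18936157226562) [[ 341.5 -208.4]
 [ 625.5 -294.2]
 [ 673.2 -136.4]
 [ 389.1  -50.6]]
```

View pics/w1c.png

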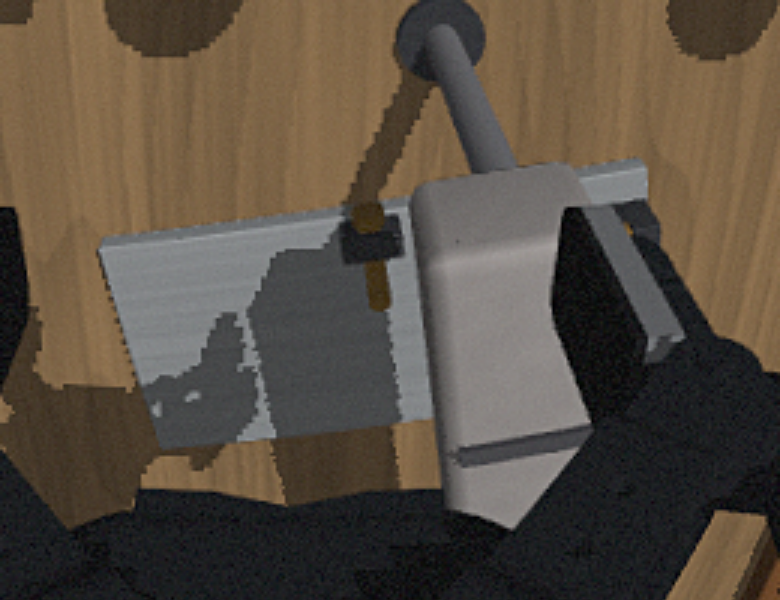

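View pics/s1c.png

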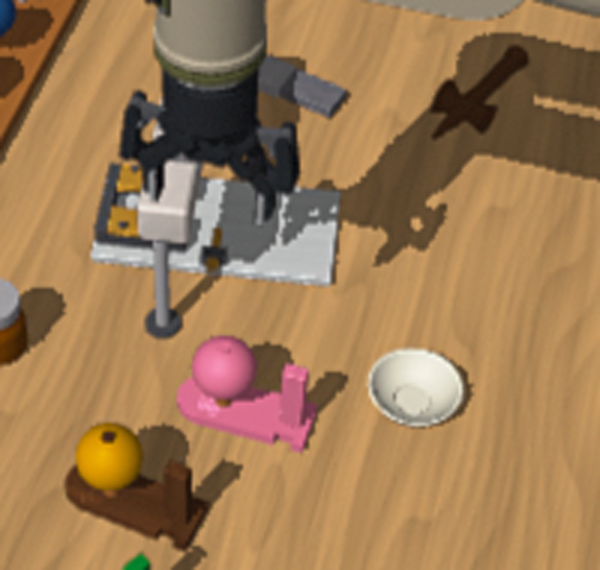

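>>> arm_command --claw '[1,1,1,1,1,1,1,1,1,1,1,1]' --pt "0 0 0" --pt "0 0 0" --pt "0 0 0" --pt "0 0 0" --pt "0 0 0" --pt "0 0 0" --pt "0 0 0" --pt "0 0 0" --pt "0 0 0" --pt "0 0 0" --pt "0 0 0" --pt "0 0 0" --yaw '[-7,-7,-7,-7,-7,-7,-7,-7,-7,-7,-7,-7]'

```text
time: 3.1
eef_pos: [600.0, 0.0, 231.3]
orientation: [-3.142, 0.0, 1.472]
contact_force: [-0.3, -0.6, -0.0]
width: 0.999
```

>>> arm_command --claw '[1,1,1,1]' --pt "0 -0.035 -0.01" --pt "0 -0.035 -0.01" --pt "0 -0.035 -0.01" --pt "0 0 0" --yaw '[0,0,0,0]'

```text
time: 3.43
eef_pos: [492.0, 11.7, 263.3]
orientation: [3.141, -0.0, 1.467]
contact_force: [-0.6, 0.1, 0.2]
width: 0.999
```

```bash
python3 - <<'E'
from h import *
s,c=shot('wrist','wrist2.png'); print(s['eef_pos'],s['orientation'])
E
```

```text
[491.98152075  11.66966304 263.3343086 ] [ 3.14078358e+00 -1.06648337e-04  1.46667354e+00]
```

View pics/wrist2.png

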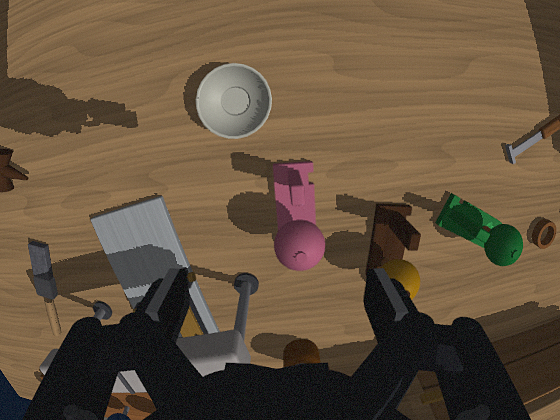

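```bash
python3 - <<'E'
from h import *
np.set_printoptions(precision=1,suppress=True)
P,im=cloud('wrist','wrist2.npz')
for nm,(u,v) in {'c1':(94,218),'c2':(161,198),'edgeL':(185,250),'edgeR':(108,255),'mid':(140,230),'hand':(408,240),'foot':(385,210),'ball':(400,278),'bench':(330,230),'dish':(234,100)}.items(): print(nm,P[v,u])
I=im.astype(int)
g=(P[...,2]>9)&(P[...,2]<17)&(P[...,0]<640)&(P[...,0]>400)&(P[...,1]<-70)&(P[...,1]>-260)&(I.max(-1)-I.min(-1)<25)
n,l,st,_=cv2.connectedComponentsWithStats(g.astype(np.uint8)); k=1+np.argmax(st[1:,4]); g=l==k
print(st[k]); q=P[g]; print(q[:,2].mean())
r=cv2.minAreaRect(q[:,:2].astype(np.float32)); print(r,cv2.boxPoints(r))
cv2.imwrite('pics/m2.png',g.astype(np.uint8)*255)
E
python3 -c "
import cv2
a=cv2.imread('pics/wrist2.png')[190:310,60:270]; cv2.imwrite('pics/w2c.png',cv2.resize(a,None,fx=3.7,fy=3.7,interpolation=2))
a=cv2.imread('pics/wrist2.png')[180:300,340:450]; cv2.imwrite('pics/w2d.png',cv2.resize(a,None,fx=4,fy=4,interpolation=2))"
```

```text
c1 [ 533.6 -260.9    9.2]
c2 [ 516.3 -146.3    7.5]
edgeL [ 599.3 -131.6   -1.5]
edgeR [ 593.7 -254.5   10.5]
mid [ 558.2 -188.1   10. ]
hand [576.5 156.4  80.1]
foot [562.9 149.3  11.4]
ball [623.8 147.3  85.6]
bench [588.9  74.8  -1.7]
dish [404.  -31.5   3.2]
[  95  198   95   84 5091]
10.562067684841516
((581.859130859375, -198.46971130371094), (117.84010314941406, 124.82991790771484), 8.974315643310547) [[ 513.9 -146. ]
 [ 533.4 -269.3]
 [ 649.8 -250.9]
 [ 630.3 -127.6]]
```

View pics/w2c.png

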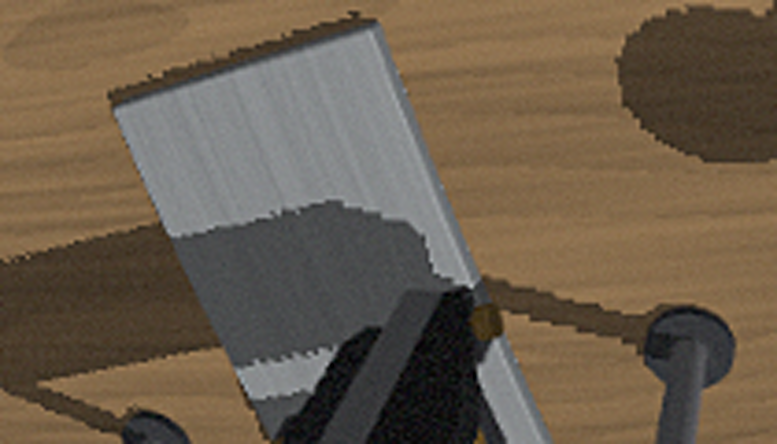

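View pics/w2d.png

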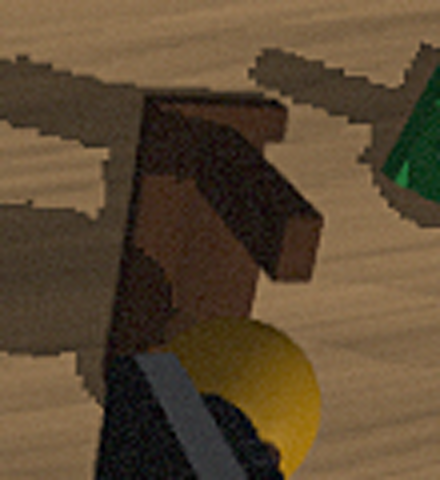

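>>> arm_command --claw '[1,1,1,1,1]' --pt "0.036 -0.005 0" --pt "0.036 -0.005 0" --pt "0.036 -0.005 0" --pt "0.036 -0.005 0" --pt "0 0 0" --yaw '[0,0,0,0,0]'

```text
time: 3.9
eef_pos: [490.5, 161.9, 261.0]
orientation: [-3.141, -0.003, 1.47]
contact_force: [0.1, 0.3, 0.1]
width: 1.004
```

```bash
python3 - <<'E'
from h import *
s,c=shot('wrist','wrist3.png'); print(s['eef_pos'],s['orientation'])
a=c['image'][:,:,::-1]; cv2.imwrite('pics/w3c.png',cv2.resize(a[180:330,180:380],None,fx=4,fy=4,interpolation=2))
E
```

```text
[490.54623626 161.90915553 260.99525769] [-3.14117404e+00 -2.65736334e-03  1.47046509e+00]
```

View pics/w3c.png

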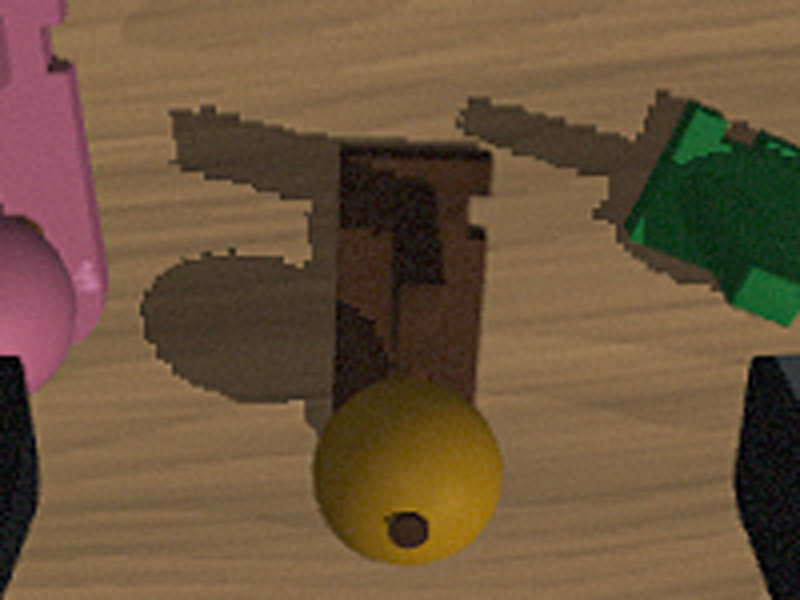

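```bash
python3 - <<'E'
from h import *
np.set_printoptions(precision=1,suppress=True)
P,im=cloud('wrist','wrist3.npz')
for nm,(u,v) in {'tailL':(266,219),'tailR':(302,220),'footmidR':(299,270),'footmidL':(265,270),'bench':(315,260)}.items(): print(nm,P[v,u])
sub=np.zeros(P.shape[:2],bool); sub[180:330,240:320]=1
h=sub&(P[...,0]<605)&(P[...,2]>60)
print('handle all',np.nanmin(P[h],0),np.nanmax(P[h],0))
t=h&(P[...,2]>np.nanmax(P[h][:,2])-6); q=P[t]; print('top',len(q),q.min(0),q.max(0),np.median(q,0))
r=cv2.minAreaRect(q[:,:2].astype(np.float32)); print(r)
f=sub&(P[...,2]>5)&(P[...,2]<16)&(P[...,0]<640)
n,l,st,_=cv2.connectedComponentsWithStats(f.astype(np.uint8),connectivity=4);k=1+np.argmax(st[1:,4]);f=l==k
q=P[f];print('foot',len(q),q.min(0),q.max(0)); 
# edges per column in x
for x0 in range(560,640,10):
    w=q[abs(q[:,0]-x0)<3]; 
    if len(w)>5: print(x0,w[:,1].min(),w[:,1].max(),w[:,2].mean())
b=sub&(P[...,2]>35)&(P[...,0]>605); q=P[b]; A=np.c_[2*q,np.ones(len(q))]; s=np.linalg.lstsq(A,(q**2).sum(1),rcond=None)[0]; print('ball',s[:3],np.sqrt(s[3]+s[:3]@s[:3]))
E
```

```text
tailL [555.8 142.   12.1]
tailR [562.2 188.1  11.3]
footmidR [644.  179.1  -2.4]
footmidL [631.7 132.   10.4]
bench [630.1 202.9  -2.1]
handle all [565.1 154.2  60.2] [589.1 170.6  88. ]
top 246 [565.5 155.2  82.3] [589.1 170.1  88. ] [575.9 162.6  86.2]
((577.2085571289062, 162.67868041992188), (13.346223831176758, 23.271745681762695), 84.46286010742188)
foot 1489 [555.1 128.3   5.1] [640.  189.6  16. ]
560 140.02043223680775 189.64980871368547 9.542649975181956
570 138.7699489817271 187.8489593117003 10.348310748785918
580 137.59945124325387 180.4637655176694 10.25767484752601
590 135.1133222083451 185.14139124349285 10.195172500963627
600 134.1499967853465 184.39941599381842 10.46557220340828
610 132.8573090864789 183.65055719782475 10.514623072679951
620 131.68419162667962 181.49870392800082 10.403103662881568
630 130.5508596576572 179.38343027486172 10.624494949484651
ball [643.7 152.7  63.8] 29.611856818147995
```

>>> arm_command --claw '[1,1,1,1,1,1]' --pt "0 0 0" --pt "0.0043 0.0285 0.033" --pt "0.0043 0.0285 0.033" --pt "0.0043 0.0285 0.033" --pt "0 0 0" --pt "0 0 0" --yaw '[2.2,0,0,0,0,0]'

```text
time: 4.45
eef_pos: [571.6, 155.1, 161.7]
orientation: [-3.133, 0.003, 1.426]
contact_force: [0.5, 0.0, -0.0]
width: 1.0
```

```bash
python3 - <<'E'
from h import *
s,c=shot('wrist','wrist4.png'); print(s['eef_pos'],s['orientation'])
np.set_printoptions(precision=1,suppress=True)
P,im=cloud('wrist','wrist4.npz')
h=(abs(P[...,0]-577)<25)&(abs(P[...,1]-163)<20)&(P[...,2]>80)&(P[...,2]<95)
q=P[h]; print(len(q),cv2.minAreaRect(q[:,:2].astype(np.float32)),np.median(q,0))
E
```

```text
[571.63731712 155.07814029 161.72400253] [-3.13294221  0.00332252  1.42607851]
582 ((576.7448120117188, 162.45362854003906), (13.86893081665039, 21.67786407470703), 81.89657592773438) [575.5 162.4  86.1]
```

View pics/wrist4.png

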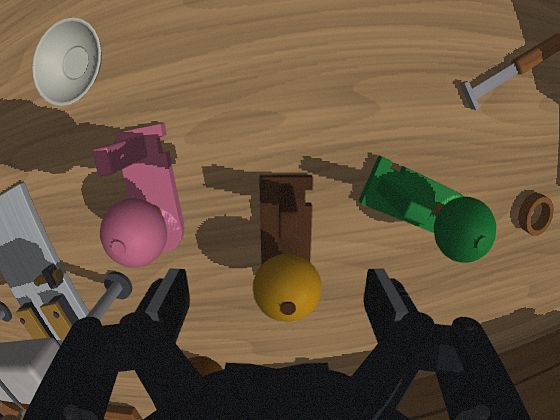

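>>> arm_command --claw '[1,1]' --pt "0 0 0" --pt "0 0 0" --yaw '[0,0]'

```text
time: 4.67
eef_pos: [574.2, 156.8, 170.3]
orientation: [3.137, -0.001, 1.428]
contact_force: [-0.3, 0.4, 0.0]
width: 0.999
```

>>> arm_command --claw '[1,1]' --pt "0 0 0" --pt "0 0 0" --yaw '[0,0]'

```text
time: 4.83
eef_pos: [573.6, 157.1, 169.6]
orientation: [3.138, -0.001, 1.428]
contact_force: [0.4, -0.0, -0.3]
width: 0.999
```

>>> arm_command --claw '[1,1,1,1,1,1,1]' --pt "0.006 0.0026 0.01" --pt "0 0 0.035" --pt "0 0 0.035" --pt "0 0 0.025" --pt "0 0 0.015" --pt "0 0 0.0095" --pt "0 0 0" --yaw '[0,0,0,0,0,0,0]'

```text
time: 5.42
eef_pos: [574.4, 162.4, 34.8]
orientation: [-3.138, 0.001, 1.428]
contact_force: [-0.9, 0.1, 0.4]
width: 1.004
```

```bash
python3 - <<'E'
from h import *
s,c=shot('wrist','wrist5.png'); print(s['eef_pos'],s['orientation'],s['contact_force'])
E
```

```text
[574.43345531 162.37411997  34.78859195] [-3.13767374e+00  1.28382440e-03  1.42794535e+00] [-0.93765614  0.10222081  0.37049733]
```

View pics/wrist5.png

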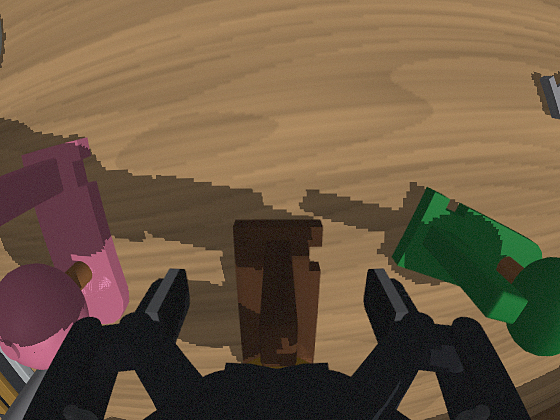

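>>> arm_command --claw '[-1,-1,-1,-1,-1,-1,-1,-1,-1,-1]' --pt "0 0 0" --pt "0 0 0" --pt "0 0 0" --pt "0 0 0" --pt "0 0 0" --pt "0 0 0" --pt "0 0 0" --pt "0 0 0" --pt "0 0 0" --pt "0 0 0" --yaw '[0,0,0,0,0,0,0,0,0,0]'

```text
time: 6.3
eef_pos: [576.8, 162.5, 38.2]
orientation: [3.141, -0.0, 1.428]
contact_force: [-1.5, -0.2, 6.3]
width: 0.156
```

>>> arm_command --claw '[-1,-1,-1,-1,-1,-1,-1,-1]' --pt "0 0 -0.008" --pt "0 0 -0.015" --pt "0 0 -0.025" --pt "0 -0.01 -0.025" --pt "0 -0.025 -0.025" --pt "0 -0.03 -0.02" --pt "0 -0.03 0" --pt "0 0 0" --yaw '[0,0,0,0,0,0,0,0]'

```text
time: 6.97
eef_pos: [478.0, 176.7, 155.8]
orientation: [-3.139, 0.0, 1.429]
contact_force: [-0.3, 0.4, -3.8]
width: 0.155
```

```bash
python3 - <<'E'
from h import *
s,c=shot('side','side6.png'); print(s['eef_pos'],s['orientation'],s['contact_force'],s['width'])
a=c['image'][:,:,::-1]; cv2.imwrite('pics/s6c.png',cv2.resize(a[100:330,180:400],None,fx=2.6,fy=2.6,interpolation=2))
E
```

```text
[478.00436601 176.66147044 155.79539855] [-3.13886887e+00  1.07395904e-04  1.42901893e+00] [-0.26683657  0.39293569 -3.77118747] 0.15532174813166982
```

View pics/s6c.png

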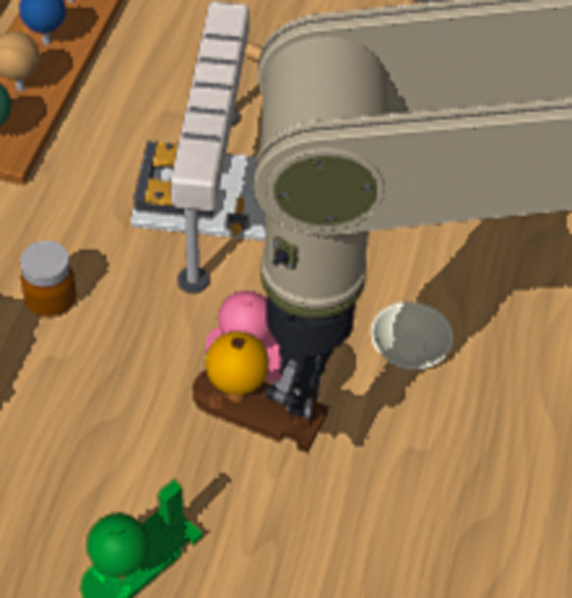

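>>> arm_command --claw '[-1,-1,-1,-1,-1,-1,-1,-1,-1,-1,-1,-1]' --pt "-0.018 0.0017 0" --pt "-0.036 0.0034 0" --pt "-0.036 0.0034 0" --pt "-0.036 0.0034 0" --pt "-0.036 0.0034 0" --pt "-0.036 0.0034 0" --pt "-0.036 0.0034 0" --pt "-0.036 0.0034 0" --pt "-0.036 0.0034 0" --pt "-0.036 0.0034 0" --pt "-0.036 0.0034 0" --pt "-0.018 0.0017 0" --yaw '[0,0,0,0,0,0,0,0,0,0,0,0]'

```text
time: 8.02
eef_pos: [462.2, -225.6, 155.2]
orientation: [-3.141, 0.001, 1.425]
contact_force: [0.5, -0.0, -1.6]
width: 0.157
```

>>> arm_command --claw '[-1,-1,-1,-1,-1,-1]' --pt "0 0 0" --pt "0 0 0" --pt "0 0 0" --pt "0 0 0" --pt "0 0 0" --pt "0 0 0" --yaw '[-5,-5,-5,-2.1,0,0]'

```text
time: 8.52
eef_pos: [462.8, -221.7, 155.2]
orientation: [-3.141, -0.0, 1.724]
contact_force: [0.7, 0.0, -2.9]
width: 0.158
```

```bash
python3 - <<'E'
from h import *
s,c=shot('wrist','wrist7.png'); print(s['eef_pos'],s['orientation'],s['contact_force'],s['width'])
s,c=shot('side','side7.png');
E
```

```text
[ 462.83626226 -221.66159179  155.16329049] [-3.14077148e+00 -4.54364515e-04  1.72429080e+00] [ 0.65527414  0.04438953 -2.90509601] 0.15836511680980675
```

View pics/wrist7.png

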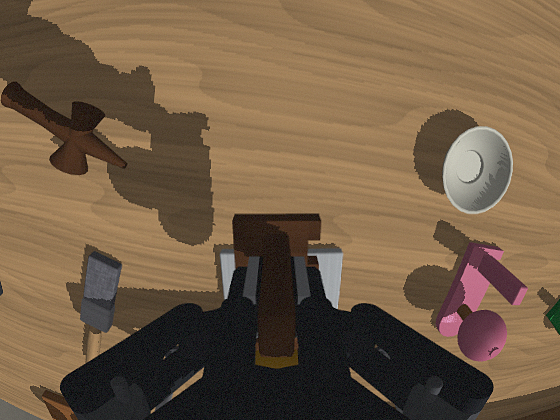

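View pics/side7.png

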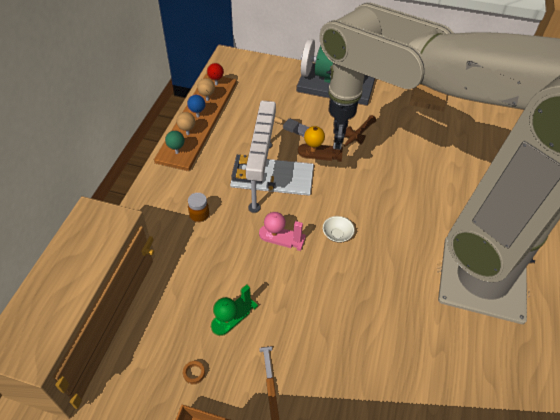

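```bash
cat >> h.py <<'E'
def proj(n,fn,X):
    d=np.load('pics/'+fn); K=d['mtx']; X=np.atleast_2d(X)
    if n=='wrist':
        Rt=R.from_euler('xyz',d['ori']).as_matrix(); X=(X-d['pos'])@Rt
        h=np.linalg.inv(d['hand_eye']); X=X@h[:3,:3].T+h[:3,3]
        r=np.hypot(X[:,0],X[:,1]); th=np.arctan2(r,X[:,2]); x=X[:,:2]/np.maximum(r,1e-9)[:,None]*th[:,None]
    else:
        c=d['camera_from_world']; X=X@c[:3,:3].T+c[:3,3]; x=X[:,:2]/X[:,2:]
    return x*[K[0,0],K[1,1]]+K[:2,2]
def st(S,yaw,p):
    p=np.atleast_2d(p).astype(float); c,s=np.cos(yaw),np.sin(yaw)
    return np.c_[S[0]+c*p[:,0]-s*p[:,1],S[1]+s*p[:,0]+c*p[:,1],p[:,2]]
E
cat > ov.py <<'E'
from h import *
import sys
def overlay(n,fn,S,yaw,box,f,out):
    a=cv2.imread('pics/'+fn[:-4]+'.png'); x0,y0,x1,y1=box
    a=cv2.resize(a[y0:y1,x0:x1],None,fx=f,fy=f,interpolation=2)
    def poly(p,col):
        q=proj(n,fn,st(S,yaw,p)); q=((q+.5-[x0,y0])*f-.5).round().astype(int); cv2.polylines(a,[q],True,col,1)
    poly([(-150,-62,12),(95,-62,12),(95,62,12),(-150,62,12)],(0,0,255))
    for s in (1,-1): poly([(0,14*s,36),(80,14*s,36),(80,27*s,36),(0,27*s,36)],(0,255,0))
    poly([(80,-47,36),(80,47,36)],(255,0,0))
    poly([(-43,49,30),(-17,49,30),(-17,61,30),(-43,61,30)],(255,0,255))
    for s in (1,-1): poly([(10,133*s,0),(10,133*s,135)],(255,255,0))
    poly([(-18,-145,180),(30,-145,180),(30,145,180),(-18,145,180)],(0,255,255))
    cv2.imwrite('pics/'+out,a)
if __name__=='__main__':
    S=(float(sys.argv[1]),float(sys.argv[2]));y=float(sys.argv[3]);t=sys.argv[4]
    overlay('side','side7.npz',S,y,(220,90,320,220),4.5,'ovs'+t+'.png')
    overlay('wrist','wrist2.npz',S,y,(40,180,280,380),3,'ovw'+t+'.png')
E
python3 ov.py 671.8 -184.2 .157 a
```

```text
(no output)
```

View pics/ovsa.png

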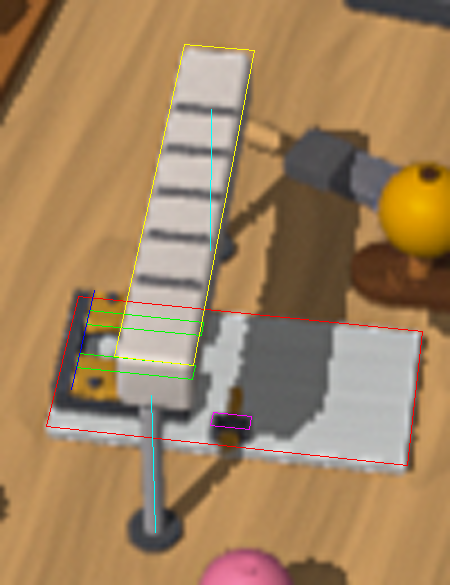

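View pics/ovwa.png

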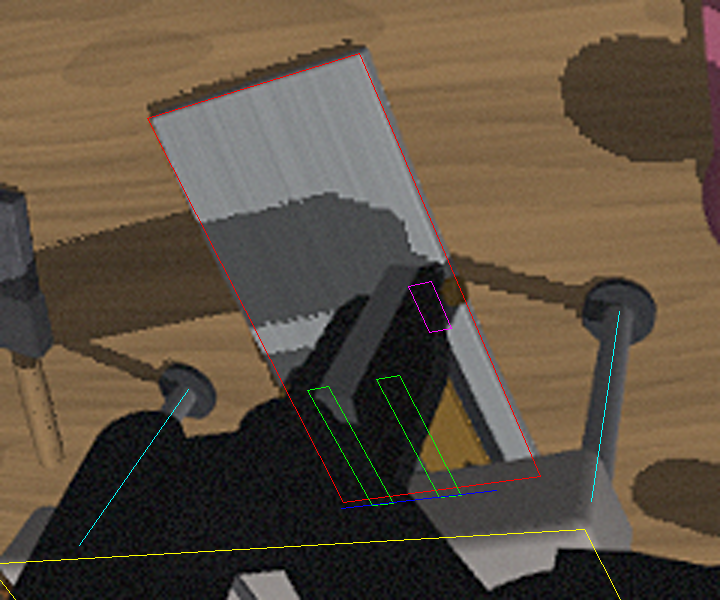

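```bash
python3 - <<'E'
from h import *
from ov import overlay
overlay('wrist','wrist7.npz',(671.8,-184.2),.157,(200,200,360,320),5,'ovw7.png')
overlay('wrist','wrist1.npz',(671.8,-184.2),.157,(190,170,440,390),3.2,'ovw1.png')
E
```

```text
(no output)
```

View pics/ovw7.png

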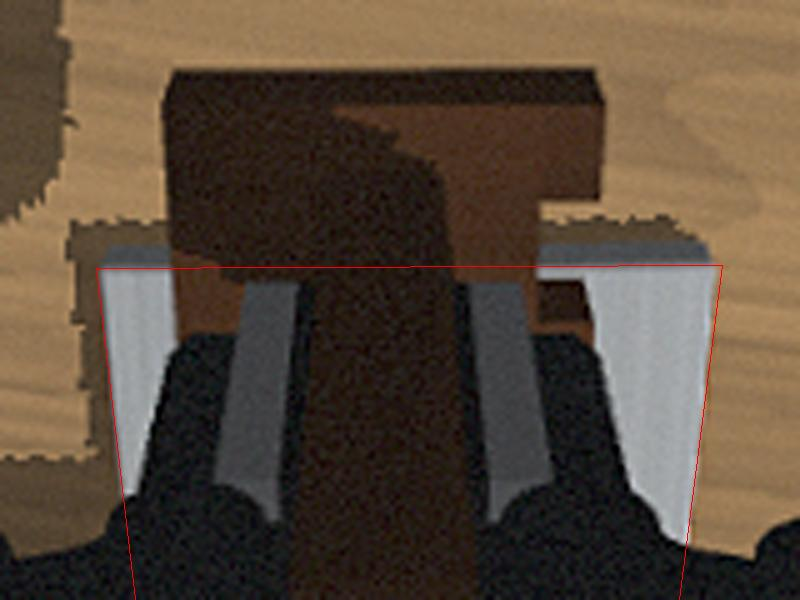

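View pics/ovw1.png

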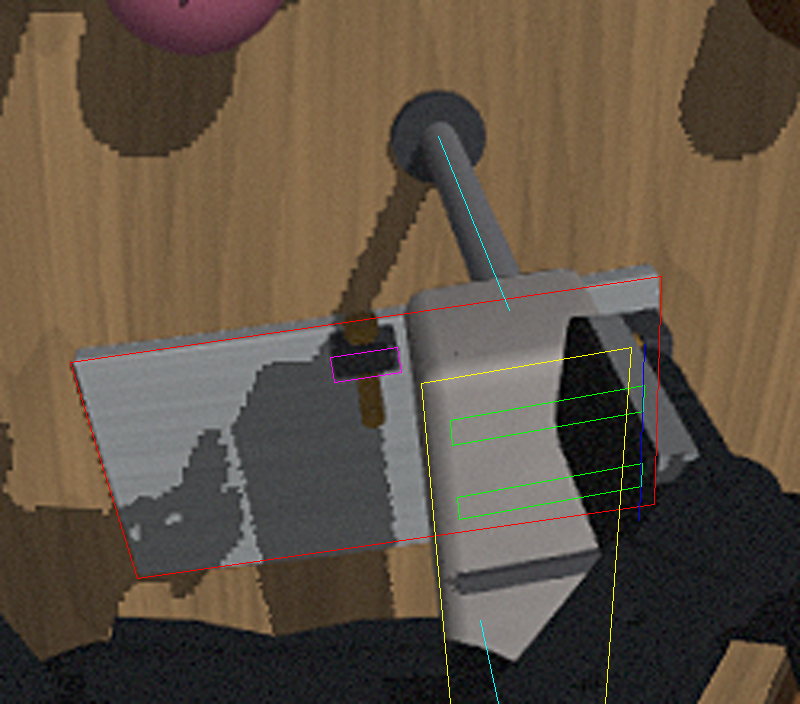

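```bash
python3 - <<'E'
from h import *
np.set_printoptions(precision=2,suppress=True)
P,im=cloud('wrist','wrist7.npz'); d=np.load('pics/wrist7.npz')
Rt=R.from_euler('xyz',d['ori']).as_matrix(); T=(P-d['pos'])@Rt
I=im.astype(int)
m=np.zeros(P.shape[:2],bool); m[218:275,234:322]=1
m&=(P[...,2]>90)&(P[...,2]<150)&(abs(T[...,0])<30)&(T[...,1]<-13)
q=T[m]; print(len(q),q.min(0),q.max(0))
for u,v in [(240,240),(300,235),(310,230),(318,225),(236,225),(236,250)]: print(T[v,u],P[v,u])
# robust plane z = a+bx+cy for top face
a=np.median(q[:,2]); w=q
for _ in range(5):
    A=np.c_[np.ones(len(w)),w[:,:2]]; c=np.linalg.lstsq(A,w[:,2],rcond=None)[0]; r=w[:,2]-A@c; w=w[abs(r)<2.5*max(r.std(),.3)]
print('plane',c,len(w),r.std())
for y in (-30,-28,-25,-22,-20): 
    k=w[abs(w[:,1]-y)<1.5]; print(y,k[:,0].min(),k[:,0].max())
print('tail y',np.percentile(w[:,1],1))
s,c=shot('scene','scene7.png')
P,im=cloud('side','side7.npz'); I=im.astype(int)
g=(I[...,0]>120)&(I[...,2]<40)&(I[...,0]>I[...,1]*1.1); g[:, :300]=0; g[:,340:]=0; g[:120]=0;g[150:]=0
q=P[g]; A=np.c_[2*q,np.ones(len(q))]; b=np.linalg.lstsq(A,(q**2).sum(1),rcond=None)[0]; print('ball side',b[:3],np.sqrt(b[3]+b[:3]@b[:3]),(b[:3]-d['pos'])@Rt,len(q))
E
```

```text
923 [-24.85 -18.38  26.14] [ 24.05 -13.01  32.85]
[-21.47  -5.58  27.71] [ 460.58 -243.72  127.45]
[12.8  -8.81 27.59] [ 452.15 -210.35  127.58]
[ 18.39 -11.9   27.54] [ 448.24 -205.3   127.64]
[ 22.78 -15.03  27.29] [ 444.47 -201.44  127.89]
[-23.32 -14.95  27.5 ] [ 451.6  -246.99  127.66]
[-24.26   1.44  28.84] [ 467.94 -245.41  126.31]
plane [24.53 -0.   -0.22] 830 0.8074054963768765Traceback (most recent call last):
  File "<stdin>", line 16, in <module>
    return umr_minimum(a, axis, None, out, keepdims, initial, where)
ValueError: zero-size array to reduction operation minimum which has no identity
```

```bash
python3 - <<'E'
from h import *
np.set_printoptions(precision=3,suppress=True)
P,im=cloud('wrist','wrist7.npz'); d=np.load('pics/wrist7.npz')
Rt=R.from_euler('xyz',d['ori']).as_matrix(); T=(P-d['pos'])@Rt
m=np.zeros(P.shape[:2],bool); m[218:275,230:324]=1
m&=(T[...,2]>20)&(T[...,2]<36)&(abs(T[...,0])<30)&(T[...,1]>-16)&(T[...,1]<12)
w=T[m]
for _ in range(6):
    A=np.c_[np.ones(len(w)),w[:,:2]]; c=np.linalg.lstsq(A,w[:,2],rcond=None)[0]; r=w[:,2]-A@c; w=w[abs(r)<2.5*max(r.std(),.3)]
print('plane',c,len(w),r.std(),w[:,0].min(),w[:,0].max(),w[:,1].max())
P,im=cloud('side','side7.npz'); I=im.astype(int)
g=(I[...,0]>120)&(I[...,2]<40)&(I[...,0]>I[...,1]*1.1); g[:, :300]=0; g[:,340:]=0; g[:120]=0;g[150:]=0
q=P[g]; A=np.c_[2*q,np.ones(len(q))]; b=np.linalg.lstsq(A,(q**2).sum(1),rcond=None)[0]; print('ball side',b[:3],np.sqrt(b[3]+b[:3]@b[:3]),(b[:3]-d['pos'])@Rt,len(q))
E
```

```text
plane [27.746 -0.001 -0.001] 2240 0.5524734205694704 -25.84281505175573 24.285693111250477 11.949295626254813
ball side [ 529.934 -208.776  182.96 ] 29.069043059477686 [  2.488  68.257 -27.851] 294
```

>>> arm_command --claw '[-1,-1,-1,-1,-1,-1,-1]' --pt "0.0025 0.016 0" --pt "0.0025 0.03 0.01" --pt "0 0.016 0.025" --pt "0 0 0.03" --pt "0 0 0.022" --pt "0 0 0.01" --pt "0 0 0" --yaw '[-0.2,0,0,0,0,0,0]'

```text
time: 9.2
eef_pos: [521.0, -205.4, 55.3]
orientation: [-3.137, -0.004, 1.729]
contact_force: [-0.6, 0.2, -1.5]
width: 0.156
```

```bash
cat >> h.py <<'E'
S0=(671.8,-184.2); Y0=.157
def rel(p,S=S0,Y=Y0):
    c,s=np.cos(Y),np.sin(Y); dx,dy=p[0]-S[0],p[1]-S[1]; return np.array([c*dx+s*dy,-s*dx+c*dy,p[2]])
E
python3 - <<'E'
from h import *
from ov import overlay
s,c=shot('wrist','wrist8.png'); print(s['eef_pos'],rel(s['eef_pos']),s['orientation'],s['contact_force'],s['width'])
overlay('wrist','wrist8.npz',S0,Y0,(180,190,380,340),4,'ovw8.png')
shot('side','side8.png'); overlay('side','side8.npz',S0,Y0,(220,90,350,220),4.5,'ovs8.png')
E
```

```text
[ 521.04273195 -205.41999229   55.27760991] [-152.2209426     2.61277185   55.27760991] [-3.13661588 -0.00355034  1.72912842] [-0.56023458  0.24833808 -1.53569103] 0.1555711324652386
```

View pics/ovw8.png

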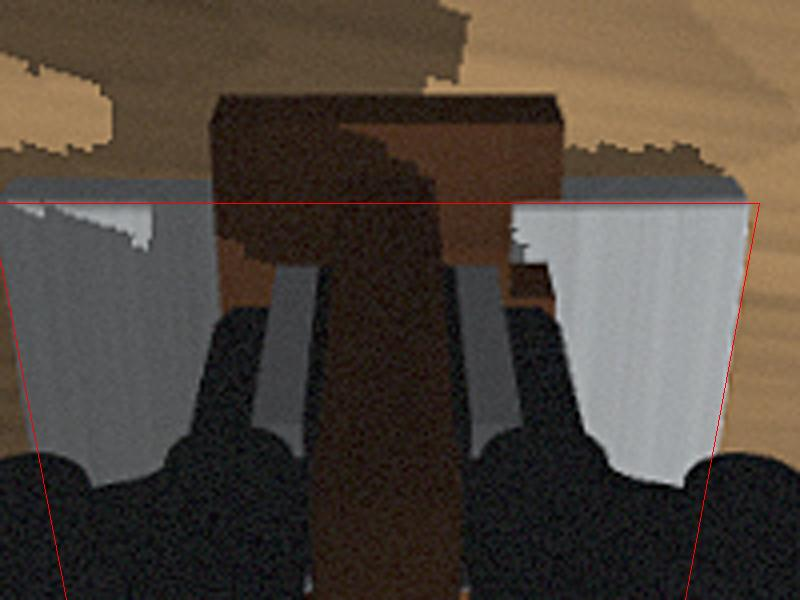

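View pics/ovs8.png

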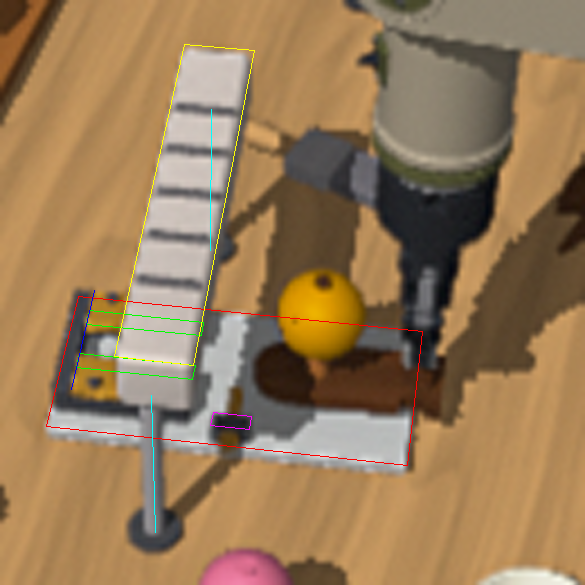

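```bash
sed -i 's/    def poly(p,col):/    def poly(p,col):\n        p=np.array(p,float); p=np.concatenate([np.linspace(p[i],p[(i+1)%len(p)],30) for i in range(len(p))])/' ov.py
python3 - <<'E'
from h import *
from ov import overlay
s=arm.sense(); print(s['eef_pos'],rel(s['eef_pos']),s['orientation'])
overlay('wrist','wrist8.npz',S0,Y0,(170,220,390,300),3.6,'ovw8.png')
overlay('wrist','wrist7.npz',S0,Y0,(200,230,360,310),5,'ovw7.png')
E
```

```text
[ 523.57709836 -206.84586212   59.33828135] [-149.94068992    0.80817617   59.33828135] [3.14139566e+00 1.44152780e-04 1.72907948e+00]
```

View pics/ovw8.png

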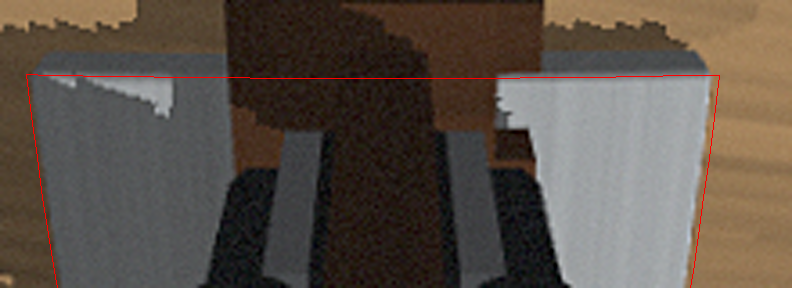

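View pics/ovw7.png

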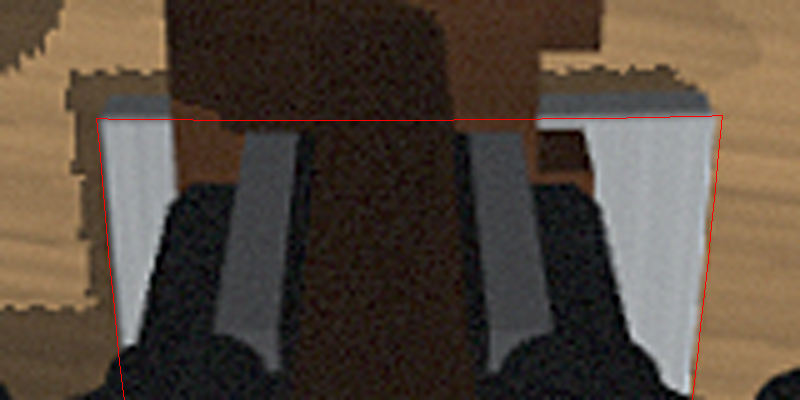

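>>> arm_command --claw '[-1,-1,-1,-1,-1]' --pt "0 0 0.004" --pt "0 0 0.003" --pt "0 0 0.001" --pt "0 0 0" --pt "0 0 0" --yaw '[0,0,0,0,0]'

```text
time: 9.72
eef_pos: [523.5, -206.8, 51.1]
orientation: [3.141, 0.0, 1.73]
contact_force: [0.3, 0.5, -2.2]
width: 0.153
```

>>> arm_command --claw '[-1,-1,-1,-1]' --pt "0 0 0.0006" --pt "0 0 0.0005" --pt "0 0 0" --pt "0 0 0" --yaw '[0,0,0,0]'

```text
time: 10.05
eef_pos: [523.6, -206.8, 50.2]
orientation: [3.141, 0.0, 1.73]
contact_force: [-3.6, 0.9, 6.1]
width: 0.154
```

>>> arm_command --claw '[-1,-1,-1,-1,-1,-1]' --pt "0 0.003 -0.0003" --pt "0 0.006 0" --pt "0 0.008 0" --pt "0 0.008 0" --pt "0 0.005 0" --pt "0 0 0" --yaw '[0,0,0,0,0,0]'

```text
time: 10.55
eef_pos: [554.8, -202.6, 50.3]
orientation: [3.14, 0.002, 1.729]
contact_force: [2.3, -3.7, 0.7]
width: 0.152
```

```bash
python3 - <<'E'
from h import *
from ov import overlay
s,c=shot('side','side9.png'); print(s['eef_pos'],rel(s['eef_pos']),s['orientation'],s['contact_force'],s['width'])
overlay('side','side9.npz',S0,Y0,(220,90,350,220),4.5,'ovs9.png')
E
```

```text
[ 554.82697846 -202.62078583   50.26637703] [-1.18414543e+02  9.51869912e-02  5.02663770e+01] [3.13979876e+00 1.89049184e-03 1.72947059e+00] [ 2.25345282 -3.70294032  0.7400651 ] 0.15196373832095675
```

View pics/ovs9.png

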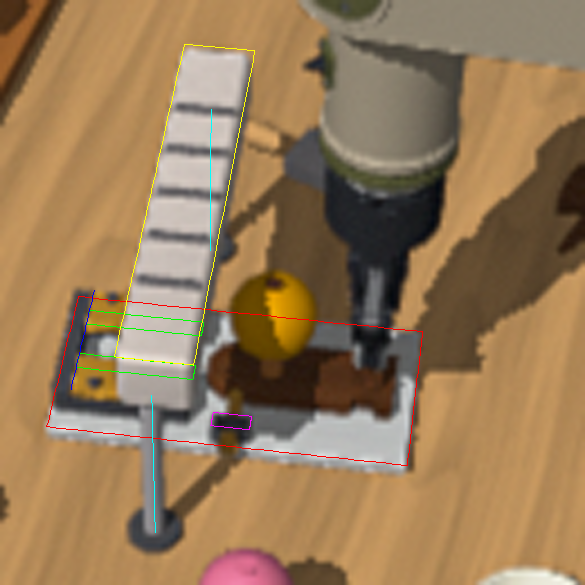

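>>> arm_command --claw '[-1,-1,-1,-1,-1,-1]' --pt "0.0002 0.004 0" --pt "0.0002 0.005 0" --pt "0 0.005 0" --pt "0 0.005 0" --pt "0 0.003 0" --pt "0 0 0" --yaw '[0,0,0,0,0,0]'

```text
time: 11.1
eef_pos: [575.3, -198.7, 50.3]
orientation: [3.141, 0.001, 1.729]
contact_force: [-1.7, -5.3, 3.5]
width: 0.161
```

>>> arm_command --claw '[-1,-1,-1,-1,-1,-1]' --pt "0 0.004 0" --pt "0 0.005 0" --pt "0 0.005 0" --pt "0 0.005 0" --pt "0 0.002 0" --pt "0 0 0" --yaw '[0,0,0,0,0,0]'

```text
time: 11.6
eef_pos: [595.8, -195.4, 50.2]
orientation: [3.141, 0.001, 1.73]
contact_force: [-1.0, -4.6, 4.7]
width: 0.155
```

```bash
python3 - <<'E'
from h import *
from ov import overlay
s,c=shot('side','side10.png'); print(s['eef_pos'],rel(s['eef_pos']),s['orientation'],s['contact_force'],s['ft_torque'],s['width'])
overlay('side','side10.npz',S0,Y0,(220,90,350,220),4.5,'ovs10.png')
shot('wrist','wrist10.png')
shot('scene','scene10.png');overlay('scene','scene10.npz',S0,Y0,(180,140,320,300),4,'ovc10.png')
E
```

```text
[ 595.76554073 -195.41522592   50.23670548] [-76.85286161   0.81114209  50.23670548] [3.14145914e+00 1.14885172e-03 1.72951389e+00] [-1.00102928 -4.6184666   4.72222498] [-0.77058516  0.22278151 -0.12408097] 0.15454231043732444
```

View pics/ovs10.png

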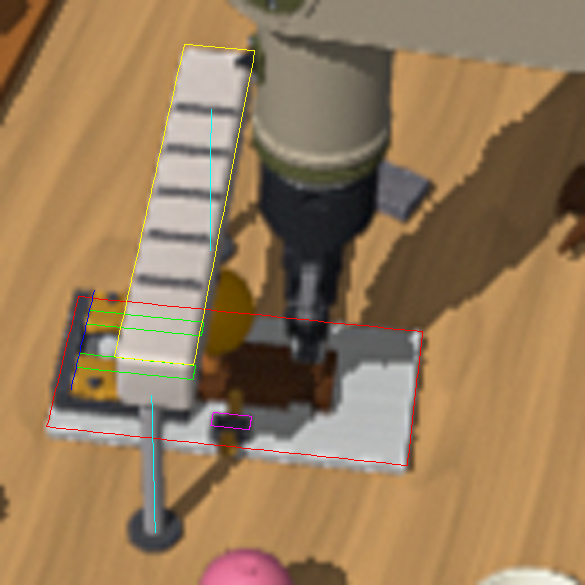

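View pics/ovc10.png

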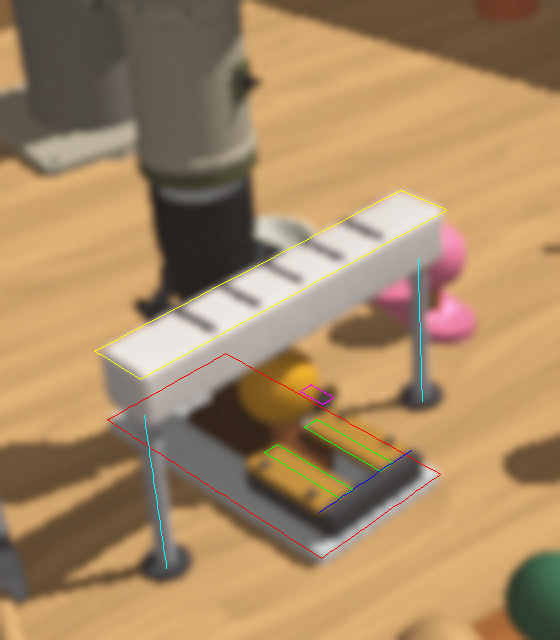

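View pics/wrist10.png

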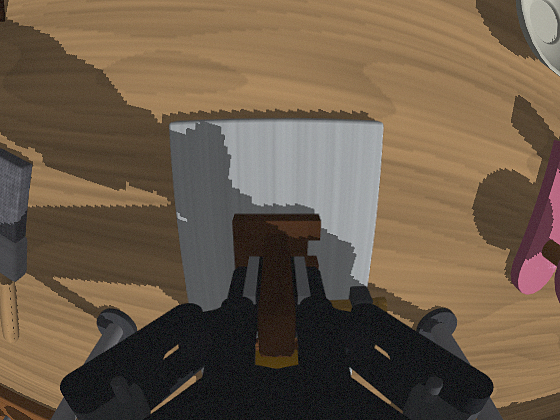

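>>> arm_command --claw '[-1,-1,-1,-1,-1]' --pt "0 0.003 0" --pt "0 0.004 0" --pt "0 0.0035 0" --pt "0 0 0" --pt "0 0 0" --yaw '[0,0,0,0,0]'

```text
time: 12.17
eef_pos: [606.2, -193.6, 50.2]
orientation: [3.141, 0.001, 1.729]
contact_force: [-1.4, -4.9, 4.1]
width: 0.153
```

>>> arm_command --claw '[-0.6,0,1,1,1,1,1,1,1,1]' --pt "0 0 0" --pt "0 0 0" --pt "0 0 0" --pt "0 0 0" --pt "0 0 0" --pt "0 0 0" --pt "0 0 0" --pt "0 0 0" --pt "0 0 0" --pt "0 0 0" --yaw '[0,0,0,0,0,0,0,0,0,0]'

```text
time: 13.0
eef_pos: [605.7, -193.0, 49.9]
orientation: [3.142, -0.0, 1.73]
contact_force: [-0.8, 0.2, 0.0]
width: 1.0
```

```bash
python3 - <<'E'
from h import *
s,c=shot('wrist','wrist11.png'); print(s['q'],rel(s['eef_pos']),s['orientation'],s['contact_force'],s['width'])
E
```

```text
[-3.89105468e-01  3.73543863e-01  1.54616851e+00  2.21590779e-05
  1.22186106e+00 -2.11875708e+00] [-66.61712851   1.6175053   49.86259286] [ 3.14156540e+00 -7.76178964e-06  1.72964403e+00] [-0.82924205  0.16051286  0.0249883 ] 0.9995236028629957
```

View pics/wrist11.png

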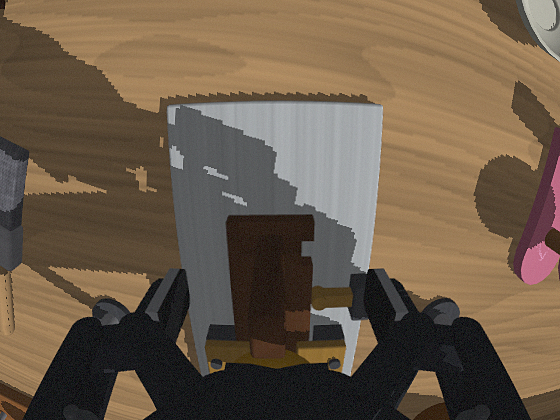

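>>> arm_command --claw '[1,1,1,1,1,1,1,1,1,1,1,1]' --pt "0 -0.013 0" --pt "0 -0.035 0" --pt "0 -0.035 0" --pt "0 0 0" --pt "0 0 0" --pt "0 0 0" --pt "0 0 0" --pt "0 0 0" --pt "0 0 0" --pt "0 0 0" --pt "0 0 0" --pt "0 0 0" --yaw '[0,0,0,6,6,6,6,6,6,6,6,6]'

```text
time: 14.05
eef_pos: [523.8, -206.2, 50.0]
orientation: [3.141, -0.0, 0.782]
contact_force: [-0.0, 1.1, 0.5]
width: 1.001
```

>>> arm_command --claw '[1,1]' --pt "0 0 0" --pt "0 0 0" --yaw '[6,0]'

```text
time: 14.22
eef_pos: [523.8, -206.2, 49.9]
orientation: [3.141, -0.0, 0.677]
contact_force: [0.5, 0.1, -0.5]
width: 0.999
```

```bash
python3 - <<'E'
from h import *
np.set_printoptions(precision=2,suppress=True)
s,c=shot('wrist','wrist12.png'); print(s['q'],s['eef_pos'],rel(s['eef_pos']),s['orientation'],s['contact_force'],s['width'])
P,im=cloud('wrist','wrist12.npz')
Q=np.stack([rel(p) for p in P.reshape(-1,3)]).reshape(P.shape)
print('finger/gripper? near');
g=(Q[...,2]>17)&(Q[...,2]<26)&(abs(Q[...,1])<30)&(Q[...,0]<-30)&(Q[...,0]>-110)
q=Q[g]; print(len(q), q.min(0) if len(q) else 0, q.max(0) if len(q) else 0)
np.save('pics/Q12.npy',Q)
shot('side','side12.png')
E
```

```text
[-0.47  0.19  1.76  0.    1.18 -1.14] [ 523.82 -206.22   49.95] [-149.6     1.39   49.95] [ 3.14 -0.    0.68] [ 0.47  0.14 -0.53] 0.9989644423873368
finger/gripper? near
1651 [-84.66 -27.9   17.  ] [-30.01  29.97  25.99]
```

View pics/wrist12.png

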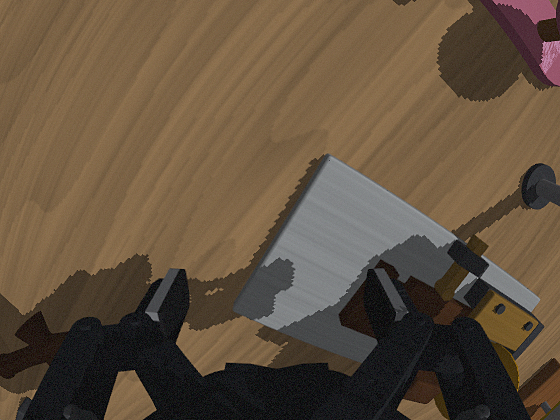

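View pics/side12.png

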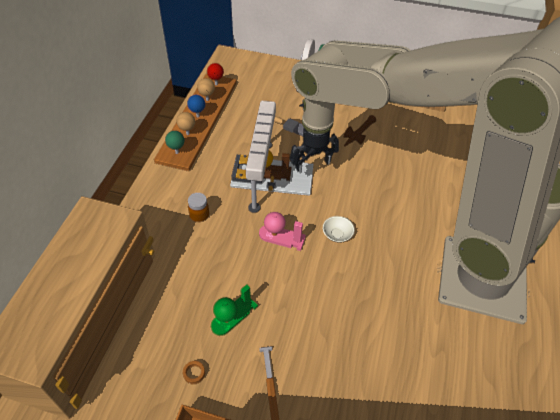

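```bash
python3 - <<'E'
from h import *
np.set_printoptions(precision=1,suppress=True)
for n,f in [('scene','scene1.npz'),('side','side1.npz')]:
    P,im=cloud(n,f); q=P.reshape(-1,3); q=q[~np.isnan(q[:,0])]
    q=q[(abs(q[:,0]-600)<80)&(abs(q[:,1])<30)&(q[:,2]>205)&(q[:,2]<262)]
    q=q[np.argsort(q[:,2])]; print(n,len(q)); print(q[:6]); 
    for lo in range(235,262,5):
        w=q[(q[:,2]>lo)&(q[:,2]<lo+5)]; print(lo-231,len(w),w[:,0].min() if len(w) else 0,w[:,0].max() if len(w) else 0)
# wrist12 pad geometry in tool frame
P,im=cloud('wrist','wrist12.npz'); d=np.load('pics/wrist12.npz'); T=(P-d['pos'])@R.from_euler('xyz',d['ori']).as_matrix()
for u,v in [(184,275),(160,275),(150,310),(372,272),(385,262),(368,300),(400,300)]: print((u,v),T[v,u])
E
```

```text
scene 64
[[551.7  -3.  245.1]
 [645.   10.9 245.8]
 [557.1  -3.  247. ]
 [648.6   0.1 247.1]
 [553.2  -8.  247.1]
 [644.8  -4.6 247.1]]
4 0 0 0
9 0 0 0
14 16 549.4040402117421 648.6292405055511
19 15 551.0162005733407 651.1774710424055
24 21 549.0712721583112 654.0176727291253
29 12 550.3527472912721 656.8600710463236
side 56
[[644.2   5.4 240.6]
 [643.5  -1.1 245.3]
 [551.3   7.3 246.1]
 [645.5   9.2 247.8]
 [642.3  -5.9 248.2]
 [643.6  -1.5 248.6]]
4 0 0 0
9 1 644.1881478647449 644.1881478647449
14 8 551.3390372414335 647.4434320802129
19 17 546.1948012319092 655.121505511652
24 21 543.8527809689024 657.5941963269732
29 9 544.4681225210074 653.6379495441582
(184, 275) [-42.8  -6.6 -15.2]
(160, 275) [-83.9  34.8  51.3]
(150, 310) [-47.6 -10.3 -48.1]
(372, 272) [ 42.5 -10.6 -19.2]
(385, 262) [71.2 17.3 39.7]
(368, 300) [ 42.2   3.7 -20.7]
(400, 300) [ 48.1 -10.7 -42.1]
```

>>> arm_command --claw '[1,1,1,1,1]' --pt "-0.0007 0.0012 0.01" --pt "0 0 0.02" --pt "0 0 0.012" --pt "0 0 0.004" --pt "0 0 0" --yaw '[0,0,0,0,0]'

```text
time: 14.73
eef_pos: [522.3, -206.7, 1.6]
orientation: [-3.138, 0.002, 0.683]
contact_force: [0.1, 0.2, 0.2]
width: 1.001
```

```bash
python3 - <<'E'
from h import *
s,c=shot('side','side13.png'); print(s['eef_pos'],rel(s['eef_pos']),s['contact_force'])
a=c['image'][:,:,::-1]; cv2.imwrite('pics/s13c.png',cv2.resize(a[110:220,220:350],None,fx=5,fy=5,interpolation=2))
shot('wrist','wrist13.png')
E
```

```text
[ 522.27707545 -206.72633534    1.59264082] [-151.20603487    1.129499      1.59264082] [0.09970997 0.16129445 0.16804542]
```

View pics/s13c.png

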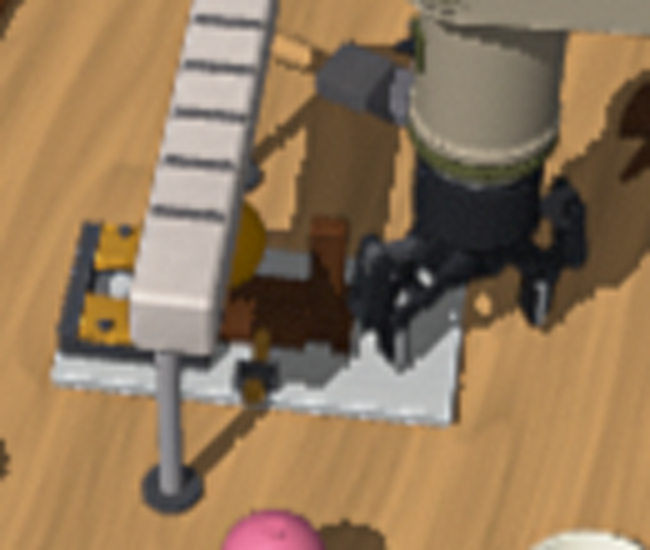

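View pics/wrist13.png

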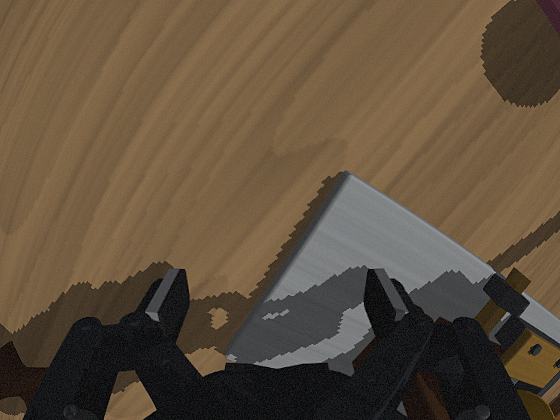

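>>> arm_command --claw '[1,1,1,1,1]' --pt "0.0035 0.002 0" --pt "0.0035 0.002 0" --pt "0.0035 0.002 0" --pt "0 0 0" --pt "0 0 0" --yaw '[0,0,0,0,0]'

```text
time: 15.25
eef_pos: [536.6, -205.6, 4.3]
orientation: [3.141, -0.0, 0.683]
contact_force: [-0.5, 0.3, 0.8]
width: 0.999
```

>>> arm_command --claw '[1,1,1,1,1,1]' --pt "0.0017 0.001 0.001" --pt "0.0017 0.001 0" --pt "0.0017 0.001 0" --pt "0.0017 0.001 0" --pt "0 0 0" --pt "0 0 0" --yaw '[0,0,0,0,0,0]'

```text
time: 15.75
eef_pos: [543.1, -204.3, 2.5]
orientation: [-3.14, 0.001, 0.683]
contact_force: [-4.5, 1.3, 1.5]
width: 1.004
```

```bash
python3 - <<'E'
from h import *
s,c=shot('side','side14.png'); print(s['eef_pos'],rel(s['eef_pos']),s['contact_force'])
a=c['image'][:,:,::-1]; cv2.imwrite('pics/s14c.png',cv2.resize(a[110:220,220:350],None,fx=5,fy=5,interpolation=2))
E
```

```text
[ 543.12682523 -204.25836813    2.47222127] [-130.22683942    0.30713261    2.47222127] [-4.5472721   1.26766394  1.52377834]
```

View pics/s14c.png

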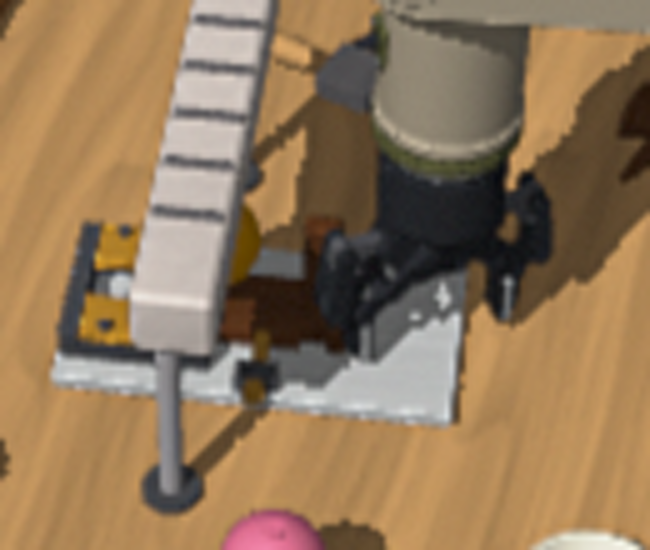

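>>> arm_command --claw '[1,1,1,1,1,1,1,1]' --pt "0.0017 0.001 0" --pt "0.0017 0.001 0" --pt "0.0017 0.001 0" --pt "0.0017 0.001 0" --pt "0.0017 0.001 0" --pt "0.0017 0.001 0" --pt "0.0017 0.001 0" --pt "0 0 0" --yaw '[0,0,0,0,0,0,0,0]'

```text
time: 16.47
eef_pos: [557.9, -202.2, 2.9]
orientation: [3.141, -0.0, 0.683]
contact_force: [-3.2, -0.9, -1.7]
width: 1.002
```

```bash
python3 - <<'E'
from h import *
s,c=shot('side','side15.png'); print(s['eef_pos'],rel(s['eef_pos']),s['contact_force'],s['orientation'])
a=c['image'][:,:,::-1]; cv2.imwrite('pics/s15c.png',cv2.resize(a[110:220,220:350],None,fx=5,fy=5,interpolation=2))
shot('wrist','wrist15.png')
E
```

```text
[ 557.89418759 -202.23025088    2.89374389] [-1.15323996e+02  1.34269544e-03  2.89374389e+00] [-3.21776713 -0.87937243 -1.68703559] [ 3.14126843e+00 -3.46619982e-04  6.82563989e-01]
```

View pics/s15c.png

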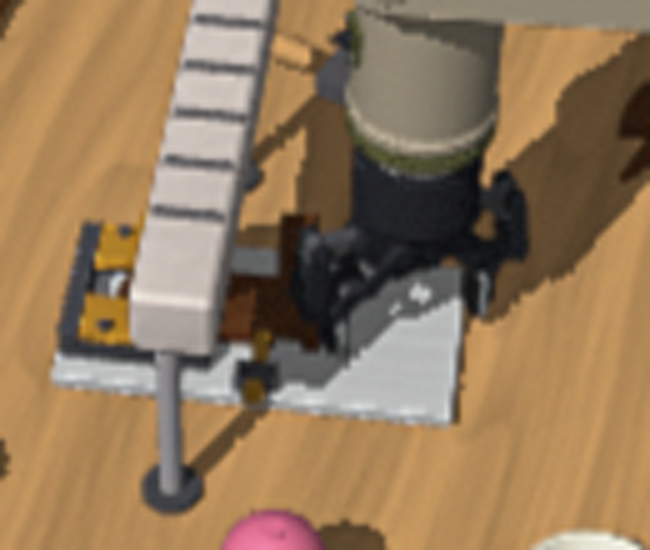

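View pics/wrist15.png

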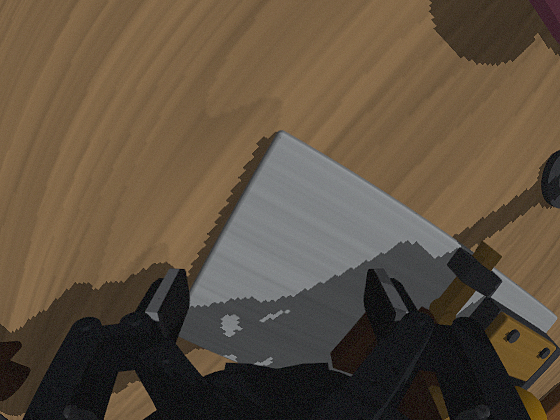

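>>> arm_command --claw '[1,1,1,1,1,1]' --pt "0.0017 0.001 0" --pt "0.0017 0.001 0" --pt "0.0017 0.001 0" --pt "0.0017 0.001 0" --pt "0.0017 0.001 0" --pt "0 0 0" --yaw '[0,0,0,0,0,0]'

```text
time: 17.07
eef_pos: [568.0, -200.8, 3.1]
orientation: [3.141, -0.001, 0.682]
contact_force: [-1.4, 0.5, -0.1]
width: 0.998
```

>>> arm_command --claw '[1,1,1]' --pt "0.0009 0.0005 0" --pt "0.0009 0.0005 0" --pt "0 0 0" --yaw '[0,0,0]'

```text
time: 17.32
eef_pos: [569.7, -200.4, 3.1]
orientation: [3.141, -0.001, 0.682]
contact_force: [-0.5, 0.1, -0.0]
width: 0.997
```

```bash
python3 - <<'E'
from h import *
s,c=shot('side','side16.png'); print(s['eef_pos'],rel(s['eef_pos']),s['contact_force'],s['orientation'])
a=c['image'][:,:,::-1]; cv2.imwrite('pics/s16c.png',cv2.resize(a[110:220,220:350],None,fx=5,fy=5,interpolation=2))
E
```

```text
[ 569.72462085 -200.43141811    3.12980517] [-1.03357810e+02 -7.17057510e-02  3.12980517e+00] [-0.49435256  0.14273049 -0.01743027] [ 3.14093723e+00 -6.11154645e-04  6.82458849e-01]
```

View pics/s16c.png

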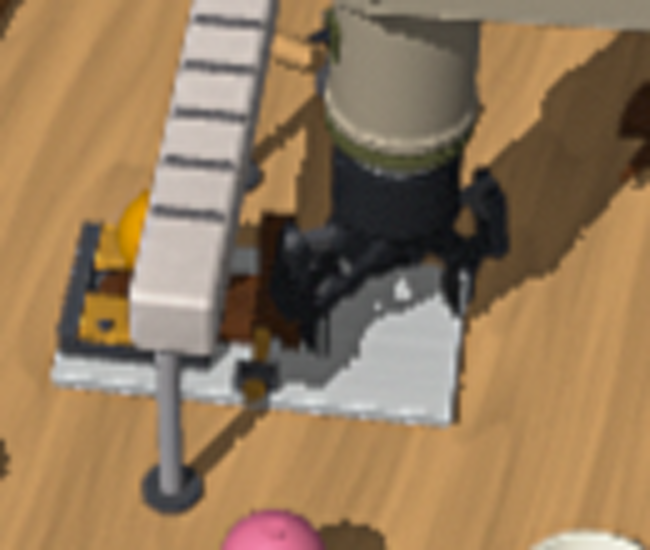

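>>> arm_command --claw '[1,1,1,1]' --pt "0.0009 0.0005 0" --pt "0.0009 0.0005 0" --pt "0 0 0" --pt "0 0 0" --yaw '[0,0,0,0]'

```text
time: 17.7
eef_pos: [571.2, -200.1, 2.9]
orientation: [3.142, -0.0, 0.682]
contact_force: [-1.7, 1.6, 1.3]
width: 0.997
```

>>> arm_command --claw '[1,1,1]' --pt "0.0009 0.0005 0" --pt "0 0 0" --pt "0 0 0" --yaw '[0,0,0]'

```text
time: 17.95
eef_pos: [572.2, -199.9, 2.9]
orientation: [-3.142, 0.0, 0.682]
contact_force: [-1.9, -0.1, 0.4]
width: 1.002
```

>>> arm_command --claw '[1,1,1]' --pt "0.0009 0.0005 0" --pt "0 0 0" --pt "0 0 0" --yaw '[0,0,0]'

```text
time: 18.2
eef_pos: [573.2, -199.7, 2.8]
orientation: [-3.142, 0.0, 0.683]
contact_force: [-2.5, 0.8, 1.3]
width: 0.999
```

>>> arm_command --claw '[1,1,1]' --pt "0.0009 0.0005 0" --pt "0 0 0" --pt "0 0 0" --yaw '[0,0,0]'

```text
time: 18.45
eef_pos: [573.6, -199.5, 2.6]
orientation: [-3.141, 0.001, 0.683]
contact_force: [-5.6, 0.8, 2.8]
width: 0.999
```

>>> arm_command --claw '[1,1,1]' --pt "0.0007 0.0004 0" --pt "0 0 0" --pt "0 0 0" --yaw '[0,0,0]'

```text
time: 18.7
eef_pos: [575.8, -199.7, 3.5]
orientation: [3.14, -0.001, 0.682]
contact_force: [-1.8, 1.2, 4.4]
width: 1.0
```

```bash
python3 - <<'E'
from h import *
s,c=shot('side','side17.png'); print(s['eef_pos'],rel(s['eef_pos']),s['contact_force'],s['orientation'])
a=c['image'][:,:,::-1]; cv2.imwrite('pics/s17c.png',cv2.resize(a[110:220,220:350],None,fx=5,fy=5,interpolation=2))
s,c=shot('scene','scene17.png'); a=c['image'][:,:,::-1]; cv2.imwrite('pics/c17c.png',cv2.resize(a[180:290,200:310],None,fx=5,fy=5,interpolation=2))
E
```

```text
[ 575.77530618 -199.65334098    3.5441181 ] [-97.25988608  -0.24925817   3.5441181 ] [-1.83599912  1.23237208  4.38897721] [ 3.14038019e+00 -8.69631615e-04  6.82294225e-01]
```

View pics/s17c.png

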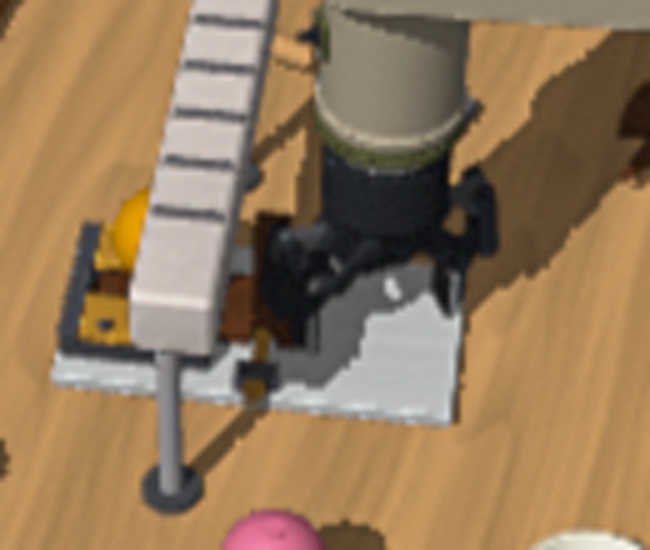

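View pics/c17c.png

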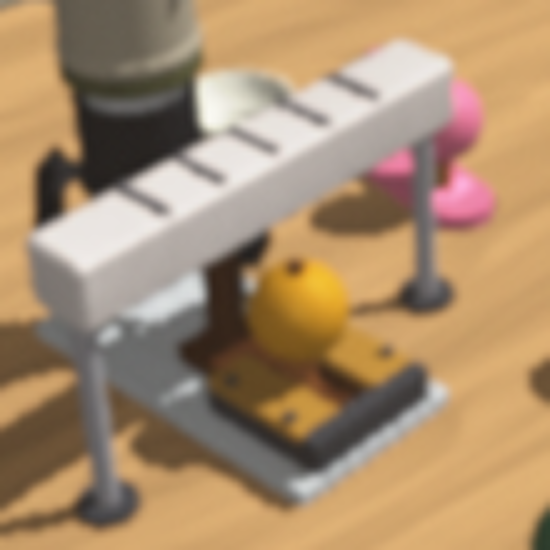

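```bash
cat >> h.py <<'E'
def ball(n,f):
    P,im=cloud(n,f); hsv=cv2.cvtColor(im,cv2.COLOR_RGB2HSV)
    Q=P.reshape(-1,3); Q=np.stack([rel(p) for p in Q])
    m=(hsv[...,0].ravel()>15)&(hsv[...,0].ravel()<28)&(hsv[...,1].ravel()>190)&(Q[:,2]>52)&(Q[:,2]<115)&(abs(Q[:,1])<45)&(abs(Q[:,0])<130)
    q=Q[m]
    from scipy.optimize import least_squares
    r=least_squares(lambda c:np.linalg.norm(q-c,axis=1)-30,np.r_[q.mean(0)[:2],77],loss='soft_l1')
    return r.x,len(q)
E
python3 - <<'E'
from h import *
np.set_printoptions(precision=1,suppress=True)
for n,f in [('scene','scene10.npz'),('scene','scene17.npz'),('side','side9.npz'),('side','side10.npz'),('side','side16.npz'),('side','side17.npz')]: print(f,ball(n,f))
E
```

```text
scene10.npz (array([-11.3,   2.6,  78.6]), 195)
scene17.npz (array([33.1,  1.4, 78.6]), 244)
side9.npz (array([-50. ,   0.4,  77.4]), 284)
side10.npz (array([-7.4,  2. , 78.4]), 134)
side16.npz (array([31.2,  1. , 78.1]), 52)
side17.npz (array([34.6,  0.8, 78.1]), 71)
```

>>> arm_command --claw '[1,1,1]' --pt "0.0006 0.0003 0" --pt "0 0 0" --pt "0 0 0" --yaw '[0,0,0]'

```text
time: 19.05
eef_pos: [575.9, -199.6, 3.5]
orientation: [3.141, -0.0, 0.682]
contact_force: [-4.6, 0.4, 7.2]
width: 1.0
```

>>> arm_command --claw '[1,1,1]' --pt "0.0006 0.0003 0" --pt "0 0 0" --pt "0 0 0" --yaw '[0,0,0]'

```text
time: 19.3
eef_pos: [576.0, -199.6, 3.5]
orientation: [-3.141, 0.001, 0.682]
contact_force: [-8.3, 0.4, 10.8]
width: 1.0
```

>>> arm_command --claw '[1,1,1]' --pt "0.0006 0.0003 0" --pt "0 0 0" --pt "0 0 0" --yaw '[0,0,0]'

```text
time: 19.55
eef_pos: [576.1, -199.6, 3.5]
orientation: [-3.141, 0.002, 0.682]
contact_force: [-11.4, -0.2, 12.2]
width: 0.998
```

```bash
python3 - <<'E'
from h import *
np.set_printoptions(precision=1,suppress=True)
s,c=shot('scene','scene18.png'); print(rel(s['eef_pos']),s['contact_force'],s['ft_torque']); print(ball('scene','scene18.npz'))
E
```

```text
[-96.9  -0.2   3.5] [-11.4  -0.2  12.2] [0.3 1.3 0.2]
(array([33. ,  1.2, 78.9]), 250)
```

>>> arm_command --claw '[1,1,1,1,1,1,1]' --pt "-0.002 -0.001 0" --pt "-0.009 -0.005 0" --pt "-0.015 -0.009 0" --pt "-0.02 -0.0115 -0.01" --pt "0 0 -0.04" --pt "0 0 -0.03" --pt "0 0 0" --yaw '[0,0,0,0,-6,-6,-6]'

```text
time: 20.18
eef_pos: [528.5, -209.7, 90.1]
orientation: [3.131, -0.001, 1.001]
contact_force: [1.7, -1.2, 1.1]
width: 1.0
```

>>> arm_command --claw '[1,1,1,1,1,1,1,1,1]' --pt "0 0 0" --pt "0 0 0" --pt "0 0 0" --pt "0 0 0" --pt "0 0 0" --pt "0 0 0" --pt "0 0 0" --pt "0 0 0" --pt "0 0 0" --yaw '[-6,-6,-6,-6,-6,-6,-6,0,0]'

```text
time: 20.93
eef_pos: [524.7, -207.5, 82.8]
orientation: [3.141, 0.0, 1.726]
contact_force: [-0.2, -0.8, -0.5]
width: 1.0
```

```bash
python3 - <<'E'
from h import *
np.set_printoptions(precision=1,suppress=True)
s,c=shot('wrist','wrist19.png'); print(rel(s['eef_pos']),s['orientation'],s['contact_force']);
a=c['image'][:,:,::-1]; cv2.imwrite('pics/w19c.png',cv2.resize(a[180:360,180:380],None,fx=3.3,fy=3.3,interpolation=2))
for n in ['side','scene']:
    shot(n,n+'19.png'); print(ball(n,n+'19.npz'))
a=cv2.imread('pics/side19.png'); cv2.imwrite('pics/s19c.png',cv2.resize(a[130:210,220:330],None,fx=7,fy=7,interpolation=2))
E
```

```text
[-148.9   -0.1   82.8] [3.1 0.  1.7] [-0.2 -0.8 -0.5]
(array([33.9,  1.8, 78.5]), 70)
(array([33.4,  1.4, 79.1]), 239)
```

View pics/w19c.png

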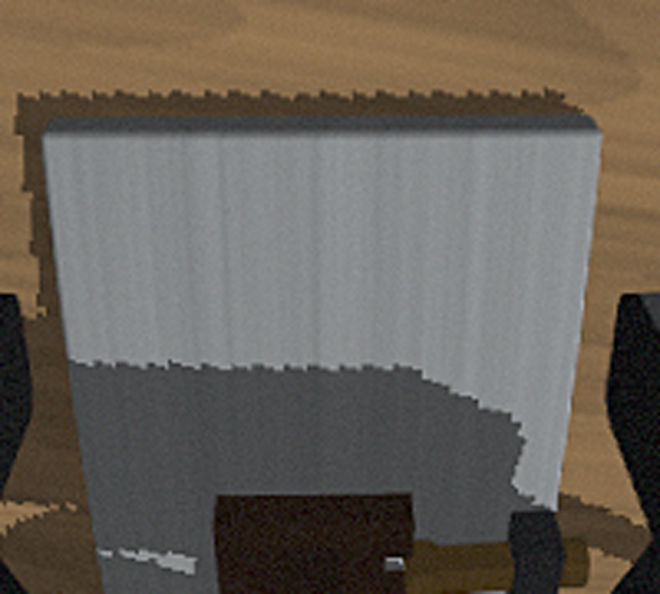

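View pics/s19c.png

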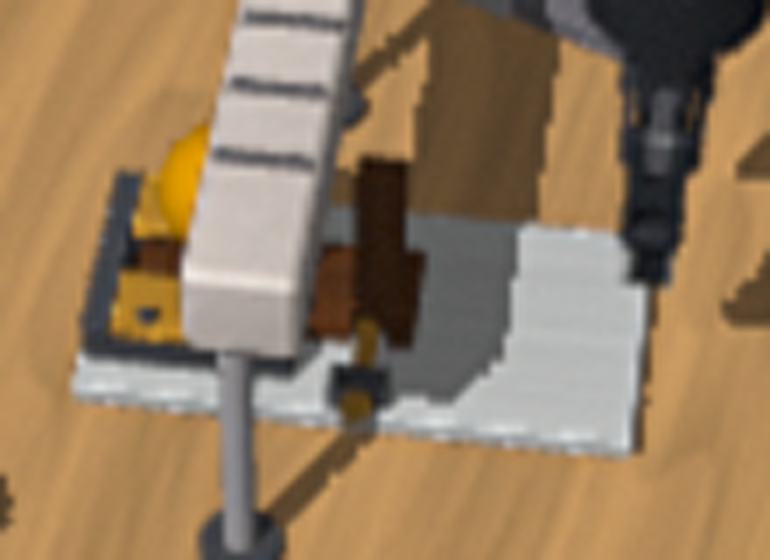

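>>> arm_command --claw '[1,1,1,1]' --pt "0 -0.02 0" --pt "0 -0.025 0" --pt "0 0 0" --pt "0 0 0" --yaw '[0,0,0,0]'

```text
time: 21.42
eef_pos: [479.4, -214.7, 82.7]
orientation: [-3.141, -0.0, 1.727]
contact_force: [0.9, -0.2, 0.1]
width: 0.997
```

```bash
python3 - <<'E'
from h import *
np.set_printoptions(precision=1,suppress=True)
s,c=shot('wrist','wrist20.png'); print(rel(s['eef_pos']),s['orientation'],s['contact_force']);
P,im=cloud('wrist','wrist20.npz'); Q=np.stack([rel(p) for p in P.reshape(-1,3)]).reshape(P.shape)
# foot top
g=(Q[...,2]>18)&(Q[...,2]<27)&(Q[...,0]>-60)&(Q[...,0]<-5)&(abs(Q[...,1])<30)
w=Q[g]; print(len(w))
for y in range(-20,24,8):
    k=w[abs(w[:,1]-y)<3]; print(y,len(k),k[:,0].min() if len(k) else 0,np.median(k[:,2]) if len(k) else 0)
for x in range(-48,-10,3):
    k=w[abs(w[:,0]-x)<1.5]; print(x,len(k),k[:,1].min() if len(k) else 0,k[:,1].max() if len(k) else 0)
e=(abs(Q[...,2]-12)<4)&(Q[...,0]<-130)&(abs(Q[...,1])<55); print('near edge',np.percentile(Q[e][:,0],2))
pt=proj('wrist','wrist20.npz',st(S0,Y0,[(-50,25,24),(-50,-25,24),(-38,25,24),(-22,25,24),(-30,21,20),(-43,49,30),(-17,49,30),(-150,62,12),(-150,-62,12)])); print(pt)
a=c['image'][:,:,::-1].copy(); u0=int(pt[0,0])-100; v0=int(pt[0,1])-60; b=cv2.resize(a[v0:v0+120,u0:u0+160],None,fx=5,fy=5,interpolation=2)
for p in pt[:7]: cv2.circle(b,tuple(int(t) for t in ((p+.5-[u0,v0])*5)),3,(0,0,255),1)
cv2.imwrite('pics/w20c.png',b)
E
```

```text
[-194.8   -0.    82.7] [-3.1 -0.   1.7] [ 0.9 -0.2  0.1]
0
-20 0 0 0
-12 0 0 0
-4 0 0 0
4 0 0 0
12 0 0 0
20 0 0 0
-48 0 0 0
-45 0 0 0
-42 0 0 0
-39 0 0 0
-36 0 0 0
-33 0 0 0
-30 0 0 0
-27 0 0 0
-24 0 0 0
-21 0 0 0
-18 0 0 0
-15 0 0 0
-12 0 0 0
near edge -150.04996787154673
[[305.1 376. ]
 [249.2 376.1]
 [304.4 384.2]
 [303.6 394.5]
 [299.5 386.4]
 [331.7 384.5]
 [328.8 401.1]
 [357.5 275.1]
 [196.8 275.3]]
```

View pics/w20c.png

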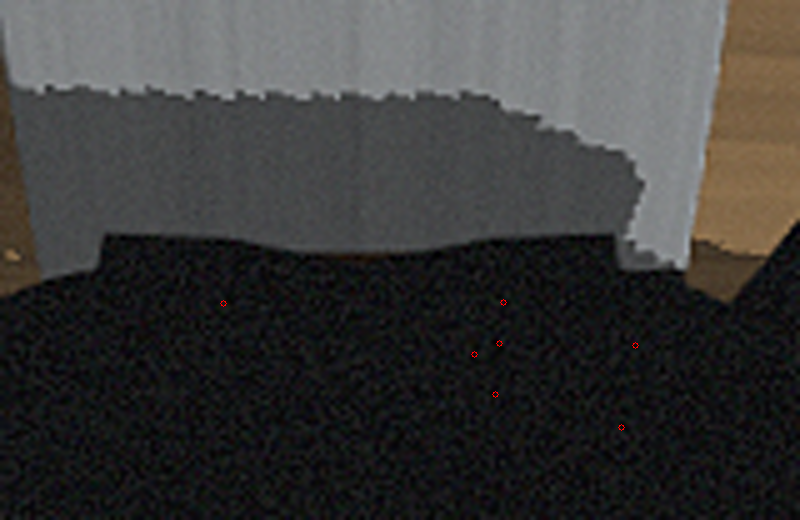

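>>> arm_command --claw '[1,1,1,1,1]' --pt "0 0.02 -0.02" --pt "0 0.03 -0.02" --pt "0 0.03 0" --pt "0 0 0" --pt "0 0 0" --yaw '[0,0,0,0,0]'

```text
time: 21.88
eef_pos: [561.2, -201.4, 123.0]
orientation: [3.141, 0.0, 1.731]
contact_force: [0.3, 0.6, -0.5]
width: 0.999
```

```bash
cat > chk.py <<'E'
from h import *
import sys
np.set_printoptions(precision=1,suppress=True)
t=sys.argv[1]
s,c=shot('wrist','wrist%s.png'%t); print(rel(s['eef_pos']),s['orientation'],s['contact_force']);
P,im=cloud('wrist','wrist%s.npz'%t); Q=np.stack([rel(p) for p in P.reshape(-1,3)]).reshape(P.shape)
g=(Q[...,2]>18)&(Q[...,2]<27)&(Q[...,0]>-75)&(Q[...,0]<-5)&(abs(Q[...,1])<30)
w=Q[g]; print(len(w))
for y in range(-20,24,8):
    k=w[abs(w[:,1]-y)<3]; print(y,len(k),k[:,0].min() if len(k) else 0,np.median(k[:,2]) if len(k) else 0)
for x in range(-50,-10,3):
    k=w[abs(w[:,0]-x)<1.5]; print(x,len(k),k[:,1].min() if len(k) else 0,k[:,1].max() if len(k) else 0)
pt=proj('wrist','wrist%s.npz'%t,st(S0,Y0,[(-50,25,24),(-50,-25,24),(-38,25,24),(-22,25,24),(-30,21,20),(-43,49,30),(-17,49,30)])); print(pt)
a=c['image'][:,:,::-1].copy(); u0=int(pt[0,0])-100; v0=int(pt[0,1])-60; b=cv2.resize(a[v0:v0+120,u0:u0+160],None,fx=5,fy=5,interpolation=2)
for p in pt[:7]: cv2.circle(b,tuple(int(t) for t in ((p+.5-[u0,v0])*5)),3,(0,0,255),1)
cv2.imwrite('pics/w%sc.png'%t,b)
E
python3 chk.py 21
```

```text
[-111.9    0.3  123. ] [3.1 0.  1.7] [ 0.3  0.6 -0.5]
1917
-20 285 -50.40246989821423 22.446514999458344
-12 251 -50.819708135668606 22.455334791630946
-4 89 -50.59244449496291 22.387768923043126
4 144 -50.932129220771316 22.408325544828514
12 290 -51.365513712266626 22.390733033623754
20 229 -50.91048698390204 22.414052072051632
-50 231 -27.506058199612482 22.239153903855637
-47 178 -27.495390930213528 22.108331592857976
-44 181 -27.533702641470644 22.18587344164362
-41 151 -27.686187079923723 22.34817062445548
-38 100 -26.82058968662812 22.328361070080557
-35 134 -26.99800944158216 29.997168153386582
-32 122 -26.34152344533561 29.721436699452724
-29 117 -26.47995148077218 29.735743542017136
-26 100 -26.50121645283262 29.773724927975124
-23 91 -26.6600758882661 22.364539678410978
-20 104 -26.79663206254029 22.25305348358107
-17 96 -25.996820394068205 22.374400536687055
-14 94 -26.096218282284706 22.486590735169692
-11 81 -26.259834082495825 22.68774400756014
[[305.7 276.2]
 [247.5 276.1]
 [305.1 287.8]
 [304.2 302.5]
 [299.9 292.8]
 [333.5 286.2]
 [331.  310.2]]
```

View pics/w21c.png

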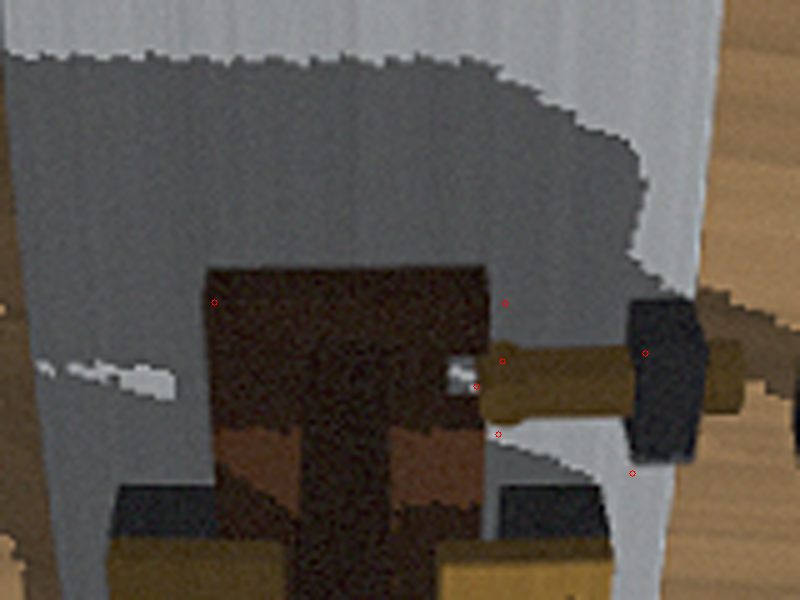

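```bash
python3 - <<'E'
from h import *
np.set_printoptions(precision=1,suppress=True)
outs=[]
for n in ['scene','side']:
    shot(n,n+'21.png'); f=n+'21.npz'; print(ball(n,f))
    X=[(80,0,24),(80,14,36),(80,-14,36),(77.5,0,24),(80,0,12)]
    pt=proj(n,f,st(S0,Y0,X)); print(pt)
    a=cv2.imread('pics/%s21.png'%n); u0,v0=int(pt[0,0])-18,int(pt[0,1])-18
    b=cv2.resize(a[v0:v0+36,u0:u0+36],None,fx=11,fy=11,interpolation=cv2.INTER_CUBIC)
    for p in pt[:4]: cv2.circle(b,tuple(int(t) for t in ((p+.5-[u0,v0])*11)),3,(0,0,255),1)
    outs.append(b)
cv2.imwrite('pics/n21.png',np.hstack(outs))
P,im=cloud('wrist','wrist21.npz'); Q=np.stack([rel(p) for p in P.reshape(-1,3)]).reshape(P.shape)
for u,v in [(307,293),(305,293),(304,293),(303,293),(301,293),(303,300),(303,286)]: print(u,v,Q[v,u],im[v,u])
E
```

```text
(array([33.2,  1.6, 78.5]), 241)
[[271.3 262.8]
 [274.5 257.3]
 [267.7 261.9]
 [270.7 262.5]
 [271.5 266. ]]
(array([33.7,  1.6, 79.9]), 70)
[[238.1 167.4]
 [237.2 168.1]
 [238.7 161.5]
 [238.9 167.5]
 [238.2 170.1]]
307 293 [-34.   26.7  26.3] [74 53 25]
305 293 [-33.6  25.   25.7] [75 57 35]
304 293 [-34.   24.1  26.2] [80 62 31]
303 293 [-34.   23.2  26.2] [69 51 24]
301 293 [-33.   21.6  24.7] [63 50 30]
303 300 [-26.4  23.5  26.3] [77 62 38]
303 286 [-34.2  24.   15.2] [68 53 30]
```

View pics/n21.png

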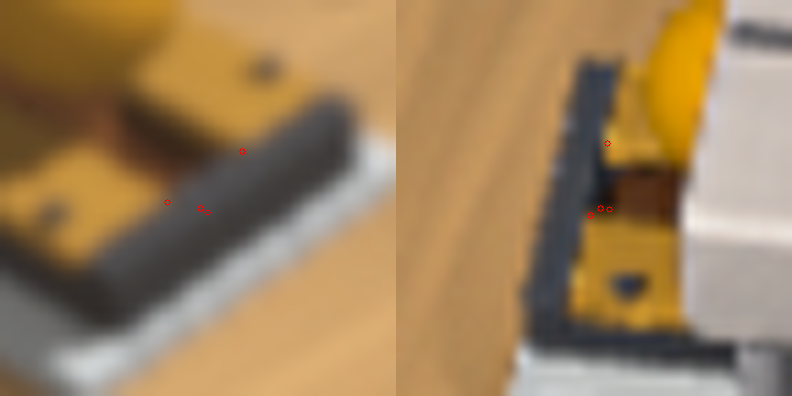

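```bash
python3 - <<'E'
from h import *
np.set_printoptions(precision=1,suppress=True)
for f in ['wrist1','wrist4','wrist11','wrist19','wrist21']:
    P,im=cloud('wrist',f+'.npz'); Q=np.stack([rel(p) for p in P.reshape(-1,3)]).reshape(P.shape)
    hsv=cv2.cvtColor(im,cv2.COLOR_RGB2HSV)
    m=(Q[...,0]>-40)&(Q[...,0]<-20)&(Q[...,1]>10)&(Q[...,1]<80)&(Q[...,2]>12)&(Q[...,2]<33)
    b=m&(hsv[...,1]>120)&(hsv[...,0]>14)&(im[...,0]>55)
    k=m&(hsv[...,1]<90)
    front=b&(Q[...,1]<50); back=b&(Q[...,1]>55)
    print(f,front.sum(),'front miny',np.percentile(Q[front][:,1],[0,3]) if front.sum() else 0,'back max',np.percentile(Q[back][:,1],[97,100]) if back.sum() else 0,'housing',np.percentile(Q[k&(Q[...,2]>24)][:,1],[2,98]) if (k&(Q[...,2]>24)).sum() else 0)
E
```

```text
wrist1 96 front miny [21.6 22.8] back max [70.2 70.2] housing [26.1 61.9]
wrist4 79 front miny [22.5 23.4] back max [70.1 70.4] housing [39.3 62.3]
wrist11 792 front miny [12.4 23.8] back max 0 housing [36.7 57.8]
wrist19 376 front miny [11.8 22.6] back max [68.9 69.1] housing [29.1 60.3]
wrist21 398 front miny [12.2 21.9] back max [68.7 69. ] housing [49.  60.3]
```

>>> arm_command --claw '[1,1,1,1]' --pt "0 -0.03 -0.01" --pt "0 -0.03 -0.02" --pt "0 0 0" --pt "0 0 0" --yaw '[0,0,0,0]'

```text
time: 22.37
eef_pos: [499.3, -212.3, 154.2]
orientation: [3.139, 0.002, 1.727]
contact_force: [0.3, 0.3, 0.8]
width: 0.993
```

```bash
python3 - <<'E'
from h import *
s=arm.sense(); print(s['time'],rel(s['eef_pos']),s['contact_force'],s['qvel'].round(3))
print(arm.hand_in())
E
```

```text
22.3667 [-174.80266644   -0.74251459  154.20886278] [0.27782467 0.2790598  0.79184578] [ 0.018  0.046 -0.016  0.007 -0.017  0.009]
the job is handed in; nothing more can be done
None
```

I put the gold carrier on the plate, slid it home under the lips, let go and handed the job in at about 22.4 s. My last checks put it seated and latched; no verdict was reported.

**How it was done:** The move interface cannot tilt the tool, so I could not lean it back as the task suggested. I gripped the handle with the tool vertical and slid the carrier until the nose was about 45 mm into the pocket, with the latch pushed back. I then released it, backed off and pushed the foot's tail with the outside of one open finger, well clear of the lamp hood. I stopped when the carrier no longer moved, at about 11 N forward.

**Last checks:**
- **Position:** the tail measured about 50.5 mm behind the mouth, where 50 is home. That puts the nose about 79.5 mm in.
- **Foot:** its top was at plate height and level, with the yaw within about 0.02 rad.
- **Latch:** the nose sat in the notch, and its position relative to the housing matched the start of the job, so I read it as fully out.
- **Hand-in:** the gripper was open and clear, with forces near zero.

**Disagreements and doubts:**
- The carrier sits about 2 mm to the right, which is its side play. My frame read -2.6 mm, so that frame is probably off by about 0.6 mm.
- Ball fits from the scene and side cameras read 1 to 2 mm short of home before correcting for their bias.
- The side view shows a dark strip about one pixel wide at the stop. I took it to be the shaded stop face.
- During the final push the tool also felt about 12 N upward, probably the fingertip bearing on the tail's edge.

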